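# Fetch the large faceplate from behind the small ones

### The arm

A 6-joint arm with a two-finger parallel gripper is mounted at the origin on the work surface. World frame = base frame: x ahead of the robot, y to its left, z up, the work surface at z = 0. Lengths are in mm, angles in rad, forces in N, time in s.
With the tool pointing down it reaches from about 350 to 975 mm from the base axis. Payload 7.1 kg.
Tool frame: the origin (TCP) lies at the very end of the fingers, on their centre line; the grasp point (between the pads) lies 19 mm behind it; z points along the fingers, x is the direction in which the jaws open and shut, and the axes are right-handed (so a half turn about z gives the same grasp; the last joint's range is limited). The gripper opens to 88 mm and grips with 3 to 60 N. Pads are 20 mm wide; open, the fingers measure 115 mm over their backs; the gripper's body (75 mm by 178 mm) begins 61 mm behind the grasp point.
Start: joints at [1.164, 0.423, 1.63, -0, 1.089, -0.019], TCP at [236.313, 578.585, 222.675] pointing down, gripper open.
Joint ranges: [-3, 3], [-0.9, 2.11], [0.09, 2.58], [-1.31, 4.45], [0.11, 2.69], [-2.54, 2.54]. Speed limits (rad/s): [2.39, 2.39, 3.01, 3.14, 3.14, 3.14].

### API

Orientations are given as [roll, pitch, yaw] about the fixed x, y, z axes, in that order (R = Rz(yaw) Ry(pitch) Rx(roll)).
In Python, from cell import * gives the robot as it stands.
- The arm moves only by the tool jog_arm, never from a script. Its argument "series" is one flat list of numbers, 6 for each row, row after row: the shift along the tool's x, y, z in units of 150 mm (1.0 is 150 mm), then the turn, a rotation vector about the tool's x, y, z in units of 45 degrees (1.0 is 45 degrees). A call has 1 to 5 rows; each row is the pose to reach, as a shift and turn from the pose commanded when the call began, along the tool's axes at that moment; what a row does not reach only later rows make up. A row lasts 1/8 s, in which the tool goes at most 62.5 mm and 10.7 degrees, less where a joint would pass 70% of its speed; a pose out of reach is approached as far as the arm can. A call with a number of a shift or a turn outside -1 to 1 is refused whole. A call with a gripper value outside its range is refused whole. "jaw" is the opening, from 0 (shut) to 1 (fully open), set as the call begins (left out, the last holds). The fingers move at their own pace and stop on an object; the grip force is fixed at half the most. Time passes only in rows, so rows that repeat a pose let the fingers close. It gives the time, the measured TCP pose, the force and the opening at its end, in the units of the state.
- read_state(): the state, without advancing time (a new reading comes with each control period).
- capture(name): name is "scene" or "top"; returns the picture (400x640x3 uint8, blue, green, red); there is no depth.
- camera_model(name): a dict with "fx", "fy", "cx", "cy" (pixels), "xyz" and "attitude" of the camera in the world. Camera axes: x right, y down, z forward; pixel columns grow to the right and rows downward; lengths in mm; the calibration is good to about 2 mm. A picture is of the moment at which its call begins. camera_model takes no time and is no camera call.
- sign_off(): hands the job in, once; it reports no verdict.
The state is a dict: "time": time; "joint_pos": joint angles; "qd": joint speeds; "effort": joint torques, N m; "position": TCP position; "tool_rot": TCP orientation; "ft_force": force on the tool from outside, world axes, zero at the start; "wrist_torque": the same for the moment, N m; "gripper_width": finger opening in mm.
Only numpy, scipy, OpenCV 4.12 (cv2) and the standard library are available. Lean on these libraries where they do the work, as an engineer would, in place of code of your own. Each camera call takes 0.05 s, during which the arm holds its last target. There are 200 camera calls.

### The job

This bowl blank is to go on the large faceplate, which hangs right at the back of the full hook, behind the small faceplates. Hang all the small plates over on the empty hook for now, take off the large one and set it flat face down, hub up, fully home in the recess in the top of the blank; then, once it is in, hang the small plates back on the hook they came from, so that the other hook is free again. Let go of everything and leave the bottle, gouge and sanding block where they are.

Things in the scene. Friction and masses are not known exactly. Their poses are not given: they have to be found in the camera images.
- hook_a: full hook: fixed steel rod of 10 mm diameter on the robot-side face of a wooden post (44 x 48 mm, 155 mm high), 130 mm above the bench, rising 20 deg towards the robot. Origin on the rod's axis at the post's face; rod straight along this frame's -x for 210 mm, then the tip bends up (+z): in 10 mm more its axis rises 10 mm (its top 15 mm above the rod's axis). y is level. Place and side vary.
- hook_b: the hook that is empty at the start, on a post of its own; the same shape and frame as hook_a
- large: steel faceplate: round flange, tubular hub on one side, plain 33 mm bore right through. Origin at the centre of its flat face, +z towards the hub's end. Flange 95 mm across, 9 mm thick; hub 46 mm across, 32 mm long (41 mm over all); 0.6 kg. Starts on hook_a next to the post, hub towards the robot, behind the small ones
- small1: steel faceplate: round flange, tubular hub on one side, plain 33 mm bore right through. Origin at the centre of its flat face, +z towards the hub's end. Flange 76 mm across, 8 mm thick; hub 46 mm across, 32 mm long (40 mm over all); 0.38 kg. Two or three such, all alike (None if absent), start on hook_a before the large one, hubs to the robot, axes along the rod, 12 mm below its axis
- small2: steel faceplate: round flange, tubular hub on one side, plain 33 mm bore right through. Origin at the centre of its flat face, +z towards the hub's end. Flange 76 mm across, 8 mm thick; hub 46 mm across, 32 mm long (40 mm over all); 0.38 kg. Two or three such, all alike (None if absent), start on hook_a before the large one, hubs to the robot, axes along the rod, 12 mm below its axis
- small3: steel faceplate: round flange, tubular hub on one side, plain 33 mm bore right through. Origin at the centre of its flat face, +z towards the hub's end. Flange 76 mm across, 8 mm thick; hub 46 mm across, 32 mm long (40 mm over all); 0.38 kg. Two or three such, all alike (None if absent), start on hook_a before the large one, hubs to the robot, axes along the rod, 12 mm below its axis
- blank: bowl blank, a round wooden block 180 mm in diameter and 60 mm high, about 1.1 kg, loose on the bench; origin at the centre of its underside, +z up; a round recess 101 mm in diameter and 6 mm deep in the middle of its top
- seat (a point): the centre of the floor of the recess in the blank, 54 mm above the blank's underside; the large plate's flat face comes to rest on it (its flange then stands 3 mm above the blank's top)
- gouge: bystander: turning gouge with a wooden handle, 440 mm long, lying on the bench; leave it
- sealer: bystander: round bottle of sealer, 58 mm in diameter and 140 mm high, standing on the bench; leave it
- sand_block: bystander: cork sanding block 110 x 66 x 35 mm on the bench; leave it
There are look-alikes about, which are no part of the job. What is shaped like the small2 but pink or purple is not meant.

How it is judged (in metres and radians):
On the way, in this order (a step that is already met when the one before it is completed fails the run):
1. every small plate hangs on the hook that was empty, let go (x of small1 in the frame of hook_b between -0.195 and 0 m and y of small1 in the frame of hook_b between -0.02 and 0.02 m and z of small1 in the frame of hook_b between -0.02 and 0.012 m and linear speed of each of small1, small2, small3 below 0.03 m/s and contact force between each of small1, small2, small3 and the fingers below 0.05 N and x of small2 in the frame of hook_b between -0.195 and 0 m and y of small2 in the frame of hook_b between -0.02 and 0.02 m and z of small2 in the frame of hook_b between -0.02 and 0.012 m and x of small3 in the frame of hook_b between -0.195 and 0 m and y of small3 in the frame of hook_b between -0.02 and 0.02 m and z of small3 in the frame of hook_b between -0.02 and 0.012 m), for 0.2 s.
2. the large plate lies flat face down, fully home in the blank's recess, let go, the small plates still on the other hook (all of step 1 and horizontal distance between large and seat below 0.0045 m and z of large in the frame of seat between -0.003 and 0.003 m and angle between large's own z axis and vertical below 0.06 rad and contact force between large and the fingers below 0.05 N and linear speed of large below 0.03 m/s), for 0.2 s.
At the end, for the whole second after the job is handed in: Large plate flat face down in the blank's recess, centred within 4.5 mm, within 3 mm of its floor, level within 0.06 rad, blank flat on the bench; every small plate present hangs by its bore on hook_a (flat face 0 to 195 mm along the rod, axis within 20 mm of it); all released, at rest (horizontal distance between large and seat below 0.0045 m and z of large in the frame of seat between -0.003 and 0.003 m and angle between large's own z axis and vertical below 0.06 rad and contact force between each of large, small1, small2, small3 and the fingers below 0.05 N and linear speed of each of large, small1, small2, small3 below 0.03 m/s and x of small1 in the frame of hook_a between -0.195 and 0 m and y of small1 in the frame of hook_a between -0.02 and 0.02 m and z of small1 in the frame of hook_a between -0.02 and 0.012 m and x of small2 in the frame of hook_a between -0.195 and 0 m and y of small2 in the frame of hook_a between -0.02 and 0.02 m and z of small2 in the frame of hook_a between -0.02 and 0.012 m and x of small3 in the frame of hook_a between -0.195 and 0 m and y of small3 in the frame of hook_a between -0.02 and 0.02 m and z of small3 in the frame of hook_a between -0.02 and 0.012 m and angle between blank's own z axis and vertical below 0.04 rad and height (world z) of blank below 0.005 m); the robot touches nothing.
It fails at once if the gouge is shifted by more than 30 mm (distance of gouge from where it was at the start of the episode above 0.03 m).
It fails at once if the bottle is shifted by more than 30 mm (distance of sealer from where it was at the start of the episode above 0.03 m).
It fails at once if the sanding block is shifted by more than 30 mm (distance of sand_block from where it was at the start of the episode above 0.03 m).
Of small1, small2, small3 only 2 to 3 are there at a start; the rules pass over those that are not, and their reading is None.
At some moment in a run one of blank may be knocked a few centimetres aside while the robot is not near it.
It also fails if it takes over 210 s, if anything falls off the work surface, if the arm or the gripper's body presses on something with over 40 N, if the wrist force passes 120 N, or if a joint passes its speed limit or range.

## Working session

There is one attempt and no reset: what is moved stays moved. The work goes in short steps, Python scripts to look and compute and a tool call to move; the robot and the scene stay as the last step left them, time stands still between calls to the robot, and variables do not carry over. Pictures are saved under pics/ and viewed, about 12 in all and at most 16, crops included, and the job is handed in when it is done.

Besides the shell and the picture viewer there is one more tool, called by a JSON object that holds its "op" and its "data", one argument or row to a line. jog_arm: Moves the arm, as the interface text tells. Shifts and turns lie within -1 to 1; 1 stands for 150 mm of shift or 45 degrees of turn. Its arguments: {"type":"object","properties":{"series":{"type":"array","items":{"type":"number","minimum":-1,"maximum":1}},"jaw":{"type":"number"}},"required":["series"]}

```bash
ls; mkdir -p pics
python3 - <<'E'
from cell import *
import cv2
for n in ("scene","top"):
    cv2.imwrite(f"pics/{n}0.png",capture(n)); print(n,camera_model(n))
print(read_state())
E
```

```text
pics
scene {'fx': 447.48217389871616, 'fy': 447.48217389871616, 'cx': 326.9648195454035, 'cy': 200.59254057638015, 'xyz': array([1121.09687228, -285.24203048, 1051.90204579]), 'attitude': array([-2.55223712, -0.00387947,  1.07678271])}
top {'fx': 495.8092434413613, 'fy': 495.8092434413613, 'cx': 316.998160804207, 'cy': 201.46134062596118, 'xyz': array([ 417.13184952,   18.97577243, 1676.69430437]), 'attitude': array([-3.0395366 ,  0.02043777, -1.59082174])}
{'time': 0.1, 'joint_pos': array([ 1.16399814e+00,  4.23750238e-01,  1.63058026e+00, -4.35437682e-05,
        1.08862980e+00, -1.89864096e-02]), 'qd': array([-0.00033062, -0.0009324 , -0.00238452,  0.00164793, -0.00081892,
        0.00094351]), 'effort': array([ 1.61951548e-04, -5.45609665e+01, -2.74322838e+01,  6.45243097e-02,
        1.87959289e-02, -3.80463644e-05]), 'position': array([236.13589283, 578.14081698, 222.00138674]), 'tool_rot': array([3.14158007e+00, 1.36813683e-03, 1.18300476e+00]), 'ft_force': array([-0.6173339 , -0.29767856,  0.38314766]), 'wrist_torque': array([0.02087902, 0.01816323, 0.00689081]), 'gripper_width': 87.87061281765283}
```

View pics/scene0.png

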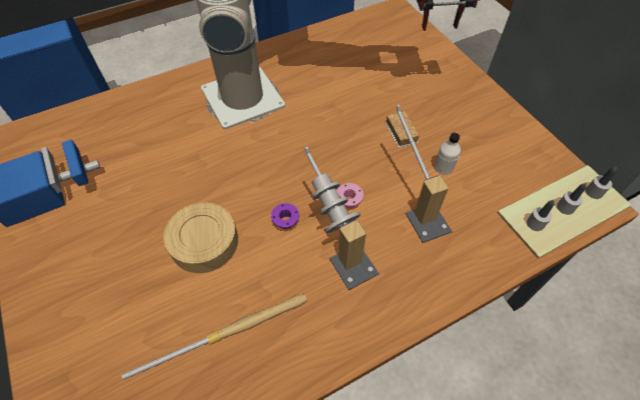

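View pics/top0.png

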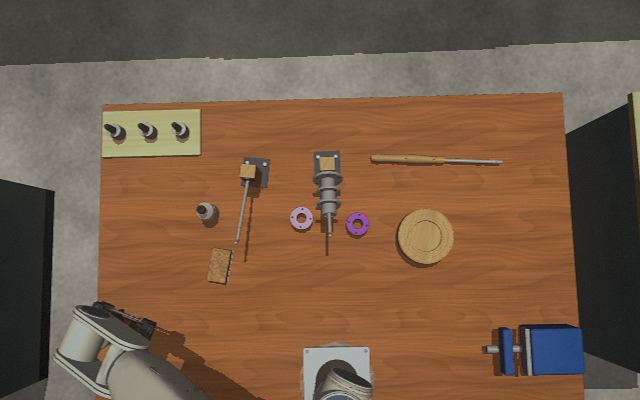

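The scene picture shows the full hook's post at (350,245), with the rod tip at (308,150). The empty hook's post is at (430,200) and the blank at (200,235). Two flat plates, pink (349,194) and purple (285,215), lie on the bench as look-alikes and I'll ignore them. The wanted plates are the grey ones on the rod at about (330,200). Next I'll take close crops of both hooks.

```bash
cat > h.py <<'E'
import numpy as np, cv2
from scipy.spatial.transform import Rotation as R
from cell import *
def cam(n):
    c=camera_model(n); return c, R.from_euler('xyz',c['attitude']).as_matrix()
def proj(n,P):
    c,M=cam(n); p=(np.atleast_2d(P)-c['xyz'])@M
    return np.c_[c['fx']*p[:,0]/p[:,2]+c['cx'],c['fy']*p[:,1]/p[:,2]+c['cy']]
def onz(n,u,v,z):
    c,M=cam(n); d=M@[(u-c['cx'])/c['fx'],(v-c['cy'])/c['fy'],1]
    return c['xyz']+d*(z-c['xyz'][2])/d[2]
def tri(us,ut):
    A=[];b=[]
    for n,(u,v) in (("scene",us),("top",ut)):
        c,M=cam(n); d=M@[(u-c['cx'])/c['fx'],(v-c['cy'])/c['fy'],1]; d/=np.linalg.norm(d)
        Q=np.eye(3)-np.outer(d,d); A.append(Q); b.append(Q@c['xyz'])
    A=np.vstack(A);b=np.hstack(b); x=np.linalg.lstsq(A,b,rcond=None)[0]
    return x, np.linalg.norm(A@x-b)
def crop(img,x0,y0,w,h,k):
    return cv2.resize(img[y0:y0+h,x0:x0+w],None,fx=k,fy=k,interpolation=cv2.INTER_CUBIC)
E
python3 - <<'E'
from h import *
s=cv2.imread('pics/scene0.png');t=cv2.imread('pics/top0.png')
cv2.imwrite('pics/c1.png',crop(s,290,95,180,200,4)[:600*2] if 0 else cv2.resize(crop(s,290,95,180,200,4),(720,800))[:600])
a=crop(s,295,100,160,150,5); a=cv2.resize(a,None,fx=.8,fy=.8) # 4x
cv2.imwrite('pics/c1.png',crop(s,290,95,170,150,4))
cv2.imwrite('pics/c2.png',crop(t,200,140,190,140,4))
E
```

```text
(no output)
```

View pics/c1.png

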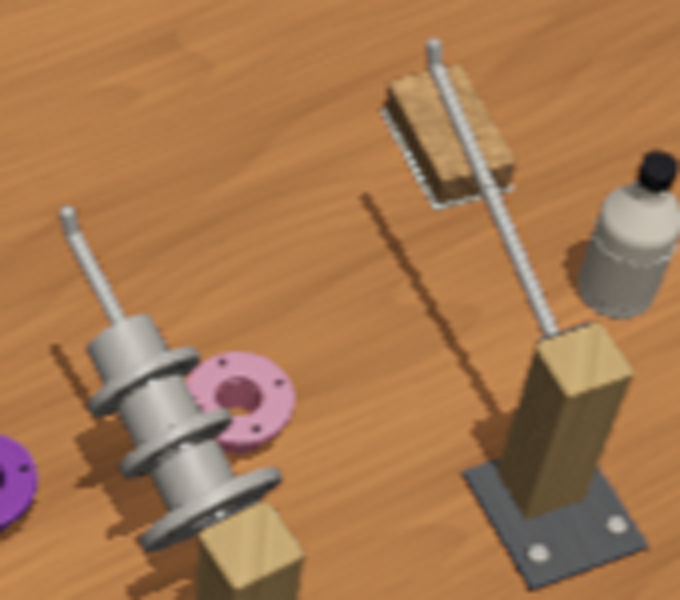

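View pics/c2.png

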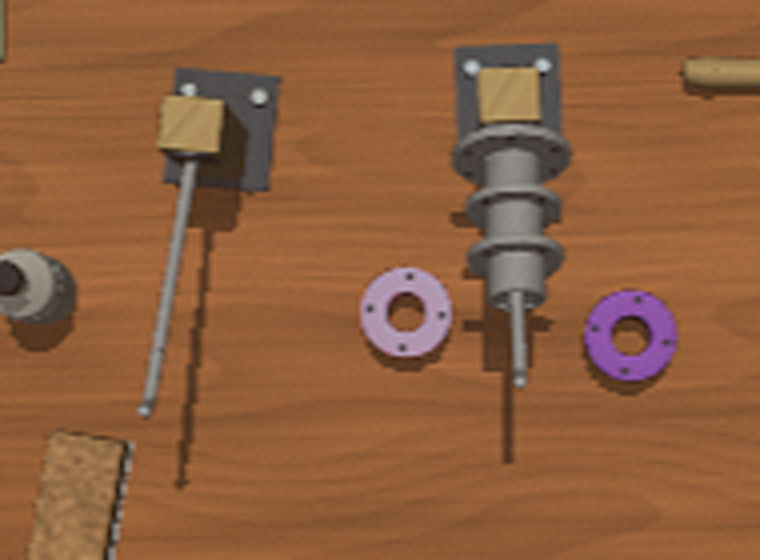

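The crops show two small plates and the large one at the post, and the look-alikes lie on the bench. I'll fit the hook poses now.

Run:
```python
from h import *
from scipy.optimize import least_squares
f=lambda p,o:[(p[0]+.5)/4-.5+o[0],(p[1]+.5)/4-.5+o[1]]
S=(290,95);T=(200,140)
# order: tip, post top front-left(+y), front-right, back-right, back-left
obs={'a':dict(scene=[(67,212),None,(199,530),(240,588),(302,553)],top=[(520,380),(480,121),(541,122),(540,70),(480,68)]),
'b':dict(scene=[(433,45),None,(540,345),(568,393),(632,375)],top=[(146,410),(160,150),(220,153),(224,100),(163,97)])}
# scene left-most corner
obs['a']['scene']=[(67,212),(262,505),(199,530),(240,588),(302,553)]
obs['b']['scene']=[(433,45),(600,324),(540,345),(568,393),(632,375)]
def pts(p):
    x,y,w=p; M=R.from_euler('xyz',[0,np.radians(20),w]).as_matrix(); Z=R.from_euler('z',w).as_matrix()
    o=np.array([x,y,130.])
    return np.array([o+M@[-219,0,11]]+[o+Z@[a,b,25] for a,b in((0,24),(0,-24),(44,-24),(44,24))])
for k,o in obs.items():
    def res(p):
        P=pts(p); r=[]
        for n,off in(("scene",S),("top",T)):
            r.append(proj(n,P)-np.array([f(q,off) for q in o[n]]))
        return np.vstack(r).ravel()
    for g in [[650,0,0]]:
        s=least_squares(res,g); print(k,s.x.round(3),'deg',np.degrees(s.x[2]).round(2),'tip',pts(s.x)[0].round(1)); print(s.fun.reshape(-1,2).round(1).tolist())
# blank ellipse rough
t=cv2.imread('pics/top0.png')
print('blank rough',onz('top',425.5,236.5,60), 'recess', onz('top',427,236,60),'bottle',onz('top',204,209,130),'gouge',onz('top',372,158,10),onz('top',500,162,10),'sand',onz('top',220,266,35))
```

```text
a [6.71879e+02 1.37580e+01 1.10000e-02] deg 0.64 tip [469.9  11.5 215.2]
[[-0.2, 0.2], [0.7, -2.2], [-1.3, 0.0], [-1.9, 0.2], [0.5, 0.1], [-0.3, -0.4], [-0.3, 0.1], [-0.1, -0.6], [-0.3, -1.6], [-0.7, -0.6]]
b [ 6.55131e+02  2.64921e+02 -1.12000e-01] deg -6.44 tip [454.4 287.6 215.2]
[[-0.4, 0.0], [-0.3, -1.4], [-2.2, -0.9], [-0.5, 0.6], [0.6, -0.9], [-0.3, -0.7], [-0.8, -0.9], [-0.5, -0.3], [-0.1, -0.9], [-0.1, -1.5]]
blank rough [ 461.47448855 -300.59657579   60.        ] recess [ 462.99043871 -305.50407155   60.        ] bottle [560.19237124 403.40861709 130.        ] gouge [ 732.99176661 -140.50341062   10.        ] [ 708.93480898 -571.91675064   10.        ] sand [379.06405532 373.37610205  35.        ]
```

{"op": "jog_arm", "data": {
  "series": [-0.2,0.2,-0.4,0,0,0,-0.4,0.4,-0.7,0,0,0,-0.6,0.6,-0.9,0,0,0,-0.8,0.8,-1,0,0,0,-1,1,-1,0,0,0]
}}

```text
time: 0.72
position: [319.2, 382.1, 374.1]
tool_rot: [3.141, -0.003, 1.183]
ft_force: [-0.3, 0.5, 0.3]
gripper_width: 87.6
```

```bash
cat >> h.py <<'E'
def log():
    s=read_state(); 
    with open('log.txt','a') as f: f.write(' '.join(map(str,np.r_[s['joint_pos'],s['position'],s['tool_rot']]))+'\n')
    return s
E
python3 -c "
from h import *
s=log();print(s['time'],s['joint_pos'],s['position'],s['tool_rot'])"
```

```text
0.725 [ 8.50997480e-01  7.83126614e-02  1.73131237e+00 -8.31412587e-05
  1.32923166e+00 -3.32044788e-01] [319.1729699  382.07012628 374.12086996] [ 3.14062442e+00 -2.56018693e-03  1.18306329e+00]
```

{"op": "jog_arm", "data": {
  "series": [-0.2,0.2,0,0.1,0,0,-0.4,0.4,0,0.2,0.1,0,-0.6,0.6,0,0.3,0.3,0,-0.8,0.8,0,0.4,0.4,0.2,-1,1,0,0.4,0.4,0.2]
}}

```text
time: 1.35
position: [400.5, 184.9, 372.1]
tool_rot: [-2.792, -0.282, 0.968]
ft_force: [1.9, 0.5, 0.0]
gripper_width: 87.7
```

```bash
python3 -c "
from h import *
s=log();print(s['time'],s['joint_pos'],s['position'],s['tool_rot'])"
```

```text
1.35 [ 0.10403409  0.01517295  1.87057104  0.44363556  1.37624265 -1.02818042] [400.47163402 184.88702103 372.10109552] [-2.79217114 -0.28200819  0.96836322]
```

```bash
cat > kin.py <<'E'
import numpy as np
from scipy.spatial.transform import Rotation as R
from scipy.optimize import least_squares
rz=lambda a:R.from_euler('z',a); ry=lambda a:R.from_euler('y',a)
LO=np.array([-3,-.9,.09,-1.31,.11,-2.54]);HI=np.array([3,2.11,2.58,4.45,2.69,2.54])
def fk(q,p):
    d1,a1,L2,a3,d4,d6=p
    A=rz(q[0]);B=A*ry(q[1]);C=B*ry(q[2]);D=C*rz(q[3]);E=D*ry(q[4]);F=E*rz(q[5])
    x=np.array([0,0,d1])+A.apply([a1,0,0])+B.apply([0,0,L2])+C.apply([a3,0,d4])+F.apply([0,0,d6])
    return x,F
P=None
try: P=np.load('kin.npy')
except Exception: pass
def ik(x,Rt,q0,tries=1):
    def f(q):
        y,F=fk(q,P); return np.r_[(y-x)/100,(F.inv()*Rt).as_rotvec()]
    best=None; rng=np.random.default_rng(0)
    for i in range(tries):
        g=np.clip(q0,LO+.01,HI-.01) if i==0 else rng.uniform(LO,HI)
        s=least_squares(f,g,bounds=(LO,HI))
        if s.cost<1e-8 and (best is None or np.abs(s.x-q0).max()<np.abs(best-q0).max()): best=s.x
    return best
E
cat > log0.txt <<'E'
1.16399814 0.423750238 1.63058026 -4.35437682e-05 1.08862980 -0.0189864096 236.13589283 578.14081698 222.00138674 3.14158007 0.00136813683 1.18300476
E
python3 - <<'E'
from kin import *
D=np.vstack([np.loadtxt('log0.txt'),np.loadtxt('log.txt')])
def f(p):
    return np.concatenate([fk(d[:6],p)[0]-d[6:9] for d in D])
for d in D:
    print((fk(d[:6],np.zeros(6))[1].inv()*R.from_euler('xyz',d[9:])).as_rotvec().round(3))
s=least_squares(f,[300,0,400,0,400,200]); print(s.x.round(1),s.fun.round(1)); 
s2=least_squares(lambda p:f([p[0],0,p[1],0,p[2],p[3]]),[300,400,400,200]); print(s2.x.round(1),s2.fun.round(1)); np.save('kin.npy',[s2.x[0],0,s2.x[1],0,s2.x[2],s2.x[3]])
E
```

```text
[ 0.    -0.     3.142]
[0.    0.    3.142]
[-0.     0.     3.142]
[3.321e+02 5.000e-01 5.464e+02 5.450e+01 4.800e+02 3.372e+02] [10.9 -4.8 -0.5  8.9 -7.9 -1.   0.2 -0.3  1.5]
[306.6 516.9 466.3 338.8] [ 11.1  -4.2   0.2   6.8 -10.3  -1.3   2.9   0.7   1.1]
```

```bash
python3 - <<'E'
s=open('kin.py').read()
s=s.replace("d1,a1,L2,a3,d4,d6=p","d1,a1,L2,a3,d4,d6,e,g,k=p").replace("F=E*rz(q[5])","F=E*rz(q[5]+np.pi)").replace("A.apply([a1,0,0])","A.apply([a1,e,0])").replace("F.apply([0,0,d6])","D.apply([0,g,0])+E.apply([k,0,0])+F.apply([0,0,d6])")
open('kin.py','w').write(s)
E
cat > fit.py <<'E'
from kin import *
D=np.vstack([np.loadtxt('log0.txt'),np.loadtxt('log.txt')])
def run(free):
    def full(v):
        p=np.zeros(9); p[free]=v; return p
    f=lambda v: np.concatenate([fk(d[:6],full(v))[0]-d[6:9] for d in D])
    s=least_squares(f,np.array([300,1,400,1,400,200,1,1,1.])[free]); print(free,s.x.round(1),'max',np.abs(s.fun).max().round(2)); return full(s.x),np.abs(s.fun).max()
r=[run(fr) for fr in ([0,2,4,5,6],[0,2,4,5,7],[0,2,4,5,6,7],[0,1,2,4,5,7],[0,2,3,4,5,7],[0,2,4,5,6,8],[0,2,3,4,5,6])]
np.save('kin.npy',min(r,key=lambda t:t[1])[0])
E
python3 fit.py
```

```text
[0, 2, 4, 5, 6] [277.3 521.  464.8 313.1  11.4] max 3.81
[0, 2, 4, 5, 7] [277.3 521.7 464.2 315.6  10.9] max 4.53
[0, 2, 4, 5, 6, 7] [277.7 520.8 464.9 313.   13.3  -1.9] max 3.67
[0, 1, 2, 4, 5, 7] [278.6  -6.9 522.6 471.3 315.4  10.9] max 4.43
[0, 2, 3, 4, 5, 7] [313.9 566.1  81.6 485.3 311.7  11.5] max 3.3
[0, 2, 4, 5, 6, 8] [276.5 522.  470.8 311.5  11.5   5.9] max 3.85
[0, 2, 3, 4, 5, 6] [312.4 563.1  77.5 484.9 309.6  11.9] max 0.0
```

```bash
cat > geo.py <<'E'
from kin import *
HK={'a':(671.9,13.8,.011),'b':(655.1,264.9,-.112)}
def hook(k):
    x,y,w=HK[k]; return np.array([x,y,130.]),R.from_euler('xyz',[0,np.radians(20),w]).as_matrix()
def pick(k,xh,zh,th,s,yh=0):   # grasp point at hook-frame (xh,yh,zh); -> TCP pos, R
    o,M=hook(k); t=np.radians(th)
    z=-(np.sin(t)*M[:,2]-np.cos(t)*M[:,0]); x=s*M[:,1]; y=np.cross(z,x)
    return o+M@[xh,yh,zh]+19*z, R.from_matrix(np.c_[x,y,z])
def place(c,h,th,s,phi):  # hub up, grasp point at c (floor centre) + h
    t=np.radians(th); Z=R.from_euler('z',phi)
    # plate frame: hook -x -> up ; analog: hz-> horizontal dir
    M=np.c_[[0,0,-1.],[0,1.,0],[1.,0,0]] # hx=-up, hy, hz
    z=-(np.sin(t)*M[:,2]-np.cos(t)*M[:,0]); x=s*M[:,1]; y=np.cross(z,x)
    Rt=Z*R.from_matrix(np.c_[x,y,z]); return np.array(c)+[0,0,h]+19*Rt.apply([0,0,1]),Rt
E
python3 - <<'E'
from geo import *
q0=np.array([.05,.3,1.7,0,1.1,-1.5])
for s in (1,-1):
  for th in (70,62):
    g=q0*1; g[5]=-1.5*s
    for k,xh in (('a',-30),('a',-290),('b',-30),('b',-290)):
        q=ik(*pick(k,xh,5,th,s),g,6); print(s,th,k,xh,None if q is None else q.round(2))
    qp=ik(*pick('a',-290,60,th,s),g,6)
    for ph in np.arange(0,360,20):
        q=ik(*place([462,-303,54],31,th,s,np.radians(ph)),g,12)
        if q is not None: print('   place',ph,q.round(2),'dq',np.abs(q-qp).max().round(2))
E
```

```text
1 70 a -30 [ 0.    0.57  1.64  0.    0.93 -1.58]
1 70 a -290 [-0.    0.1   2.1  -0.    0.94 -1.58]
1 70 b -30 [ 0.39  0.62  1.55  0.    0.97 -1.07]
1 70 b -290 [ 0.63  0.23  1.94  0.    0.98 -0.83]
   place 0 [-0.41  1.08  1.25 -0.41  1.97 -1.89] dq 1.03
   place 20 [-0.3   1.04  1.38 -0.62  1.81 -2.  ] dq 0.98
   place 40 [-0.21  0.98  1.55 -0.83  1.63 -2.04] dq 0.93
   place 60 [-0.13  0.93  1.74 -1.07  1.43 -2.01] dq 1.07
   place 120 [-0.24  0.9   2.31  3.94  1.27 -1.52] dq 3.94
   place 140 [-0.51  0.94  2.4   3.32  1.42 -1.53] dq 3.32
   place 160 [-0.84  0.93  2.38  2.68  1.37 -1.65] dq 2.68
   place 180 [-1.05  0.88  2.26  2.1   1.22 -1.57] dq 2.1
   place 200 [-1.12  0.87  2.08  1.6   1.21 -1.37] dq 1.6
   place 220 [-1.11  0.89  1.88  1.23  1.33 -1.2 ] dq 1.23
   place 240 [-1.05  0.94  1.68  0.95  1.51 -1.12] dq 1.04
   place 260 [-0.96  1.    1.49  0.73  1.7  -1.12] dq 0.96
   place 280 [-0.86  1.05  1.33  0.53  1.88 -1.19] dq 1.0
   place 300 [-0.75  1.1   1.22  0.31  2.02 -1.33] dq 1.04
   place 320 [-0.63  1.12  1.16  0.07  2.08 -1.51] dq 1.06
   place 340 [-0.52  1.11
[... 2723 characters left out ...]
ce 120 [-0.27  0.79  2.31  3.93  1.05  1.54] dq 3.93
   place 140 [-0.52  0.81  2.4   3.31  1.15  1.58] dq 3.31
   place 160 [-0.81  0.81  2.38  2.69  1.12  1.55] dq 2.69
   place 180 [-1.01  0.78  2.26  2.09  1.03  1.66] dq 2.09
   place 200 [-1.08  0.79  2.09  1.57  1.06  1.87] dq 1.57
   place 220 [-1.08  0.82  1.9   1.18  1.21  2.01] dq 1.18
   place 240 [-1.02  0.87  1.71  0.91  1.4   2.06] dq 1.02
   place 260 [-0.94  0.93  1.53  0.69  1.59  2.04] dq 0.95
   place 280 [-0.85  0.99  1.38  0.49  1.76  1.95] dq 1.0
   place 300 [-0.74  1.03  1.28  0.28  1.89  1.81] dq 1.04
   place 320 [-0.63  1.05  1.23  0.06  1.95  1.62] dq 1.06
   place 340 [-0.52  1.04  1.24 -0.16  1.93  1.43] dq 1.06
```

```bash
cat > mv.py <<'E'
from geo import *
from cell import read_state
def cur():
    s=read_state(); return np.array(s['position']),R.from_euler('xyz',s['tool_rot'])
def go(targets,start=None):
    "print rows in units for successive targets, relative to start"
    x0,R0=start if start is not None else cur()
    for x,Rt in targets:
        d=R0.inv().apply(np.array(x)-x0)/150; w=np.degrees((R0.inv()*Rt).as_rotvec())/45
        q=ik(x,Rt,read_state()['joint_pos'])
        print('row',np.r_[d,w].round(3).tolist(),'n',int(np.ceil(max(np.linalg.norm(d)*150/62.5,np.linalg.norm(w)*45/10.7))),'q',None if q is None else q.round(2))
E
python3 - <<'E'
from h import *
from mv import *
o,M=hook('a')
for nm,p in dict(hubend_top=(-121,0,11),hubend_bot=(-121,0,-35),f1=(-89,0,26),f1b=(-81,0,26),f2=(-49,0,26),L=(-9,0,35.5)).items():
    P=o+M@np.array(p); print(nm,((proj('top',P)-[200,140]+.5)*4-.5).round(0),((proj('scene',P)-[290,95]+.5)*4-.5).round(0))
go([pick('a',-109,60,70,1),pick('a',-109,-12,70,1)])
E
```

```text
hubend_top [[514. 258.]] [[139. 352.]]
hubend_bot [[515. 284.]] [[127. 375.]]
f1 [[513. 211.]] [[168. 392.]]
f1b [[513. 202.]] [[174. 403.]]
f2 [[511. 165.]] [[199. 451.]]
L [[509. 113.]] [[234. 508.]]
row [-0.53, 1.934, 0.369, -0.318, -0.478, -0.705] n 5 q [ 0.    0.39  1.72  0.    1.02 -1.58]
row [-0.747, 1.947, 0.797, -0.318, -0.478, -0.705] n 6 q [ 0.    0.45  1.82  0.    0.87 -1.58]
```

```bash
cat > ov.py <<'E'
from h import *
from geo import hook
def circ(k,x,z,r,y=0):
    o,M=hook(k); a=np.linspace(0,2*np.pi,73)
    return np.array([o+M@[x,y+r*np.cos(t),z+r*np.sin(t)] for t in a])
def overlay(img,n,k,plates,x0,y0,w,h,s,rod=True):
    c=crop(img,x0,y0,w,h,s)
    def d(P,col):
        p=((proj(n,P)-[x0,y0]+.5)*s-.5)*8
        cv2.polylines(c,[p.round().astype(int)],False,col,1,cv2.LINE_AA,3)
    for x,rf,tf,col in plates:
        d(circ(k,x,-12,rf),col); d(circ(k,x-tf-32,-12,23),col)
    o,M=hook(k)
    if rod: d(np.array([o+M@np.array(q,float) for q in((0,0,0),(-210,0,0),(-220,0,10))]),(255,255,255))
    return c
E
python3 - <<'E'
from ov import *
pl=[(-7,47.5,9,(0,0,255)),(-57,38,8,(0,255,0)),(-99,38,8,(255,0,0))]
a=overlay(cv2.imread('pics/scene0.png'),'scene','a',pl,300,140,80,100,6)
b=overlay(cv2.imread('pics/top0.png'),'top','a',pl,305,150,50,100,6)
cv2.imwrite('pics/o1.png',np.hstack([a,b]))
E
```

```text
(no output)
```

View pics/o1.png

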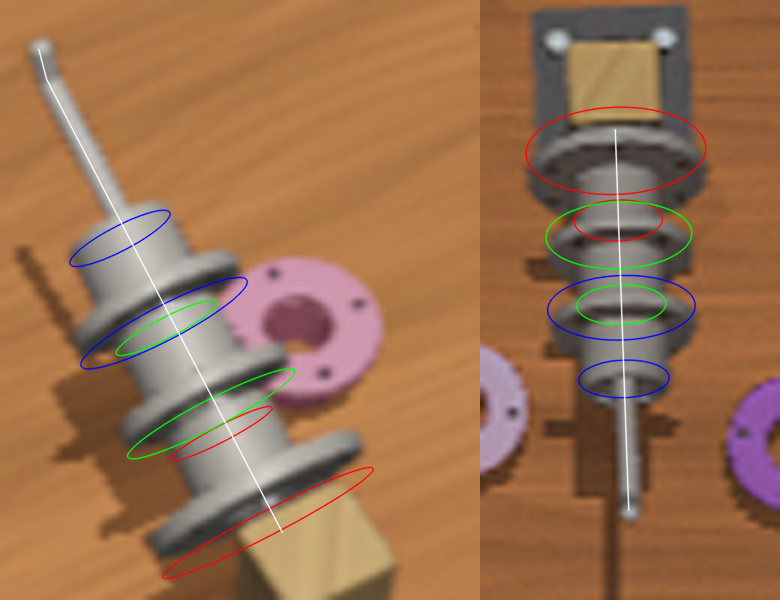

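```bash
cat > sil.py <<'E'
from h import *
import geo
from scipy.optimize import minimize
def solid(n,C,ax,r0,l0,segs,K,x0,y0,shape):
    m=np.zeros(shape,np.uint8)
    a=np.linspace(0,2*np.pi,40); ax=ax/np.linalg.norm(ax)
    u=np.cross(ax,[0,1,0.3]);u/=np.linalg.norm(u);v=np.cross(ax,u)
    for r,s,e in segs:
        P=np.vstack([C+ax*t+r*(np.cos(a)[:,None]*u+np.sin(a)[:,None]*v) for t in (s,e)])
        p=((proj(n,P)-[x0,y0]+.5)*K-.5)
        cv2.fillConvexPoly(m,cv2.convexHull((p*16).round().astype(np.int32)),255,cv2.LINE_AA,4)
    return m
SEG={'L':[(47.5,0,9),(23,9,41)],'S':[(38,0,8),(23,8,40)]}
def metal(img,smax=60):
    hsv=cv2.cvtColor(img,cv2.COLOR_BGR2HSV); return ((hsv[...,1]<smax)&(hsv[...,2]>60)).astype(np.uint8)*255
def fit(imgs,k,kinds,xs,wins,K=4,drop=-12,smax=60):
    obs={n:metal(crop(imgs[n],*w,K),smax) for n,w in wins.items()}
    def masks(p):
        o,M=geo.hook(k); o=o+[p[0],p[1],0]; M=R.from_euler('z',p[2]/200).as_matrix()@M; out={}
        for n,w in wins.items():
            m=np.zeros(obs[n].shape,np.uint8)
            for kd,x in zip(kinds,p[3:]):
                m|=solid(n,o+M@[x,0,drop],-M[:,0],0,0,SEG[kd],K,w[0],w[1],m.shape)
            q=[o+M@np.array(t,float) for t in((0,0,0),(-210,0,0),(-220,0,10))]
            for A,B in zip(q,q[1:]): m|=solid(n,A,B-A,0,0,[(5,0,np.linalg.norm(B-A))],K,w[0],w[1],m.shape)
            # post occlusion
            Z=R.from_euler('z',geo.HK[k][2]+p[2]/200).as_matrix(); b=[np.array([o[0],o[1],0])+Z@np.array([i,j,h],float) for i in(0,44) for j in(-24,24) for h in(0,155)]
            cv2.fillConvexPoly(m,cv2.convexHull((((proj(n,b)-w[:2]+.5)*K-.5)*16).round().astype(np.int32)),0,cv2.LINE_AA,4)
            out[n]=m
        return out
    def cost(p):
        ms=masks(p); return sum(np.abs(ms[n].astype(float)-obs[n]).sum()/obs[n].sum() for n in wins)+1e-4*np.sum(np.square(p[:3]))
    best=minimize(cost,np.r_[0,0,0,xs],method='Nelder-Mead',options=dict(initial_simplex=None,maxiter=600,xatol=.1,fatol=1e-4))
    best=minimize(cost,best.x+np.r_[1,-1,1,np.full(len(xs),-3)],method='Nelder-Mead',options=dict(maxiter=600,xatol=.1,fatol=1e-4)) if 0 else best
    return best.x,best.fun,masks(best.x),obs
E
python3 - <<'E'
from sil import *
im={n:cv2.imread(f'pics/{n}0.png') for n in('scene','top')}
wins={'scene':(300,143,60,92),'top':(313,171,31,75)}
for st in ([-7,-57,-99],[-14,-60,-104]):
  x,f,ms,ob=fit(im,'a','LSS',st,wins); print(x.round(2),f)
rows=[cv2.resize(cv2.merge([ob[n],ms[n],crop(im[n],*wins[n],4)[...,2]]),None,fx=1.5,fy=1.5) for n in wins]
h=max(r.shape[0] for r in rows); cv2.imwrite('pics/o2.png',np.hstack([cv2.copyMakeBorder(r,0,h-r.shape[0],0,0,cv2.BORDER_CONSTANT) for r in rows]))
E
```

```text
Traceback (most recent call last):
  File "sil.py", line 33, in fit
    best=minimize(cost,np.r_[0,0,0,xs],method='Nelder-Mead',options=dict(initial_simplex=None,maxiter=600,xatol=.1,fatol=1e-4))
  File "sil.py", line 32, in cost
    ms=masks(p); return sum(np.abs(ms[n].astype(float)-obs[n]).sum()/obs[n].sum() for n in wins)+1e-4*np.sum(np.square(p[:3]))
  File "sil.py", line 23, in masks
    m|=solid(n,o+M@[x,0,drop],-M[:,0],0,0,SEG[kd],K,w[0],w[1],m.shape)
       ~~~~~^^^^^^^^^^^^^^^^^^^^^^^^^^^^^^^^^^^^^^^^^^^^^^^^^^^^^^^^^^
  File "sil.py", line 10, in solid
    p=((proj(n,P)-[x0,y0]+.5)*K-.5)
        ~~~~^^^^^
  File "h.py", line 7, in proj
    c,M=cam(n); p=(np.atleast_2d(P)-c['xyz'])@M
        ~~~^^^
  File "h.py", line 5, in cam
    c=camera_model(n); return c, R.from_euler('xyz',c['attitude']).as_matrix()
ValueError: time passes only in moves, steps and waits
```

```bash
python3 - <<'E'
s=open('h.py').read()
s=s.replace("def cam(n):\n","import functools\n@functools.lru_cache\ndef cam(n):\n"); open('h.py','w').write(s)
s=open('sil.py').read()
s=s.replace("initial_simplex=None","initial_simplex=np.vstack([np.r_[0,0,0,xs]]+[np.r_[0,0,0,xs]+4*e for e in np.eye(3+len(xs))])"); open('sil.py','w').write(s)
E
cat > o2.py <<'E'
from sil import *
im={n:cv2.imread(f'pics/{n}0.png') for n in('scene','top')}
wins={'scene':(300,143,60,92),'top':(313,171,31,75)}
for st in ([-7,-57,-99],[-14,-60,-104]):
  x,f,ms,ob=fit(im,'a','LSS',st,wins); print(x.round(2),f)
rows=[cv2.resize(cv2.merge([ob[n],ms[n],crop(im[n],*wins[n],4)[...,2]]),None,fx=1.5,fy=1.5) for n in wins]
h=max(r.shape[0] for r in rows); cv2.imwrite('pics/o2.png',np.hstack([cv2.copyMakeBorder(r,0,h-r.shape[0],0,0,cv2.BORDER_CONSTANT) for r in rows]))
E
python3 o2.py
```

```text
[   1.75    1.82    2.09  -15.66  -63.26 -104.12] 0.4432685155008992
[   1.65    2.      2.28  -15.43  -63.52 -104.01] 0.4430167847660173
```

View pics/o2.png

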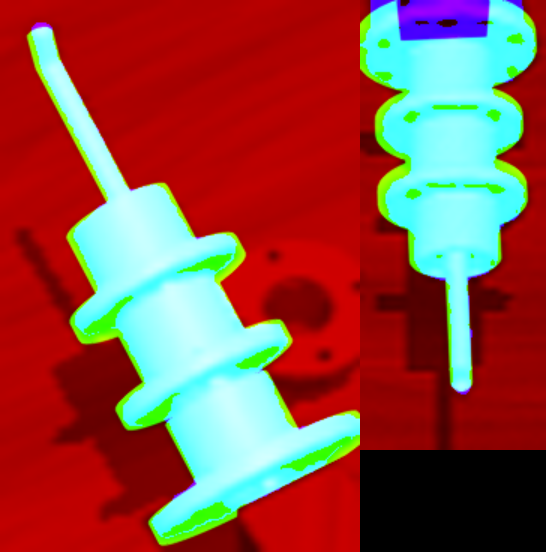

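The fitted mask matches both views. The front small plate's flat face is at -104 on the rod. I'll fit hook b the same way and compute the first moves.

```bash
sed -i "s/HK={.*/HK={'a':(673.6,15.2,.020),'b':(655.1,264.9,-.112)}/" geo.py
python3 - <<'E'
from sil import *
im={n:cv2.imread(f'pics/{n}0.png') for n in('scene','top')}
x,f,ms,ob=fit(im,'b','',[],{'scene':(394,102,36,78),'top':(232,176,18,70)}); print('b',x,f)
from mv import *
geo.HK['b']=(655.1+x[0],264.9+x[1],-.112+x[2]/200); print(geo.HK)
go([pick('a',-132,60,70,1),pick('a',-132,-12,70,1)])
E
```

```text
b [ 2.83644229  0.3998954  -0.54661319] 0.7852697445613126
{'a': (673.6, 15.2, 0.02), 'b': (np.float64(657.9364422866187), np.float64(265.29989539591986), np.float64(-0.11473306595098519))}
row [-0.587, 1.806, 0.34, -0.316, -0.48, -0.717] n 5 q [ 0.    0.36  1.76  0.    1.02 -1.59]
row [-0.804, 1.82, 0.767, -0.316, -0.48, -0.717] n 6 q [ 0.    0.41  1.86  0.    0.87 -1.59]
```

{"op": "jog_arm", "data": {
  "series": [-0.1,0.3,0,-0.06,-0.1,-0.15,-0.2,0.5,0,-0.13,-0.2,-0.3,-0.25,0.7,0,-0.19,-0.3,-0.45,-0.3,0.9,0,-0.26,-0.4,-0.6,-0.3,0.95,0,-0.316,-0.48,-0.717],
  "jaw": 1
}}

```text
time: 1.98
position: [495.2, 86.6, 312.5]
tool_rot: [3.14, 0.004, 1.598]
ft_force: [0.1, -0.6, 0.3]
gripper_width: 88.1
```

```bash
sed -i "s/HK={.*/HK={'a':(673.6,15.2,.020),'b':(657.9,265.3,-.115)}/" geo.py
python3 - <<'E'
from h import *
from mv import *
log()
go([pick('a',-132,60,70,1),pick('a',-132,-12,70,1)])
E
python3 fit.py
```

```text
row [-0.501, 0.485, 0.669, 0.002, 0.005, 0.009] n 3 q [ 0.    0.36  1.76 -0.    1.02 -1.59]
row [-0.498, 0.32, 1.12, 0.002, 0.005, 0.009] n 4 q [ 0.    0.41  1.86 -0.    0.87 -1.59]
[0, 2, 4, 5, 6] [275.1 521.9 463.7 312.   11.7] max 4.29
[0, 2, 4, 5, 7] [274.7 522.9 463.1 314.   11.3] max 4.9
[0, 2, 4, 5, 6, 7] [275.3 521.8 463.8 312.   12.9  -1.3] max 4.26
[0, 1, 2, 4, 5, 7] [276.   -6.9 523.9 470.2 313.8  11.3] max 4.81
[0, 2, 3, 4, 5, 7] [313.1 565.6  80.2 485.  311.4  11.6] max 3.71
[0, 2, 4, 5, 6, 8] [274.3 523.  470.5 310.2  11.7   6.7] max 4.23
[0, 2, 3, 4, 5, 6] [312.4 563.1  77.5 484.9 309.6  11.9] max 0.0
```

{"op": "jog_arm", "data": {
  "series": [-0.2,0.2,0.3,0,0,0,-0.4,0.4,0.5,0,0,0,-0.5,0.485,0.67,0,0,0.01,-0.5,0.4,0.9,0,0,0.01,-0.498,0.32,1,0,0,0.01]
}}

```text
time: 2.6
position: [543.1, 13.5, 161.2]
tool_rot: [-3.139, 0.001, 1.587]
ft_force: [-0.4, -0.7, 0.7]
gripper_width: 87.9
```

Run:
```python
from h import *
from mv import *
for n in('scene','top'): cv2.imwrite(f'pics/{n}1.png',capture(n))
cv2.imwrite('pics/v1.png',np.hstack([crop(cv2.imread('pics/scene1.png'),270,100,130,150,3),crop(cv2.imread('pics/top1.png'),260,140,130,150,3)]))
go([pick('a',-132,-12,70,1)])
```

```text
row [-0.007, 0.023, 0.111, -0.005, 0.001, -0.004] n 1 q [ 0.    0.41  1.86 -0.    0.87 -1.59]
```

View pics/v1.png

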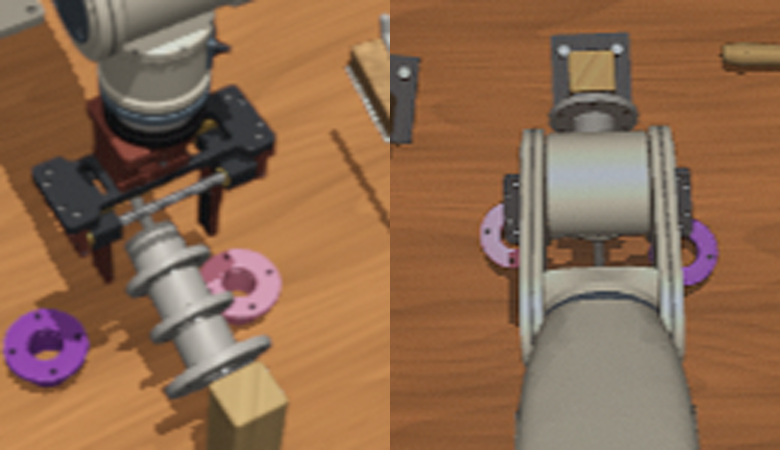

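The fingers straddle the rod and the front hub (about (150,235) in the left view), with the wide body across the jaw direction. I'll go down the rest of the way and grip.

{"op": "jog_arm", "data": {
  "series": [-0.005,0.02,0.11,0,0,0,-0.005,0.02,0.11,0,0,0]
}}

```text
time: 2.95
position: [548.1, 13.2, 146.6]
tool_rot: [3.14, 0.001, 1.588]
ft_force: [0.3, 0.0, 0.5]
gripper_width: 87.8
```

{"op": "jog_arm", "data": {
  "series": [0,0,0,0,0,0,0,0,0,0,0,0,0,0,0,0,0,0,0,0,0,0,0,0,0,0,0,0,0,0],
  "jaw": 0
}}

```text
time: 3.58
position: [547.9, 13.3, 147.3]
tool_rot: [3.14, 0.001, 1.588]
ft_force: [-0.6, 1.1, -0.9]
gripper_width: 44.7
```

Run:
```python
from mv import *
# lift, slide out
st=cur(); print(st[0])
go([pick('a',-132,-12,70,1),pick('a',-132,5,70,1),pick('a',-270,5,70,1)])
```

```text
[547.89501322  13.29868789 147.27707287]
row [-0.004, -0.016, 0.016, 0.003, 0.001, -0.004] n 1 q [ 0.    0.41  1.86 -0.    0.87 -1.59]
row [-0.004, 0.023, -0.09, 0.003, 0.001, -0.004] n 1 q [ 0.    0.4   1.84  0.    0.9  -1.59]
row [-0.007, -0.841, -0.407, 0.003, 0.001, -0.004] n 3 q [-0.    0.14  2.07 -0.    0.93 -1.59]
```

{"op": "jog_arm", "data": {
  "series": [0,0.035,-0.1,0,0,0,0,0.035,-0.1,0,0,0,0,-0.2,-0.186,0,0,0,0,-0.5,-0.295,0,0,0,0,-0.84,-0.42,0,0,0]
}}

```text
time: 4.2
position: [420.5, 11.0, 210.2]
tool_rot: [3.14, 0.001, 1.588]
ft_force: [-0.4, -1.0, -3.0]
gripper_width: 44.8
```

Run:
```python
from h import *
from mv import *
s=read_state();print(s['position'],s['ft_force'],s['wrist_torque'],s['gripper_width'])
for n in('scene','top'): cv2.imwrite(f'pics/{n}2.png',capture(n))
cv2.imwrite('pics/v2.png',np.hstack([crop(cv2.imread('pics/scene2.png'),250,60,130,170,3),crop(cv2.imread('pics/top2.png'),260,140,130,170,3)]))
go([pick('a',-270,5,70,1),pick('a',-350,5,70,1)])
```

```text
[420.46876307  11.04934835 210.16813851] [-0.39640784 -0.97609979 -3.00973571] [-0.01648376  0.04712419 -0.01040135] 44.75854644973672
row [-0.007, 0.031, 0.017, -0.001, 0.001, -0.004] n 1 q [-0.    0.14  2.07 -0.    0.93 -1.59]
row [-0.008, -0.471, -0.165, -0.001, 0.001, -0.004] n 2 q [-0.01 -0.03  2.18 -0.    0.99 -1.6 ]
```

View pics/v2.png

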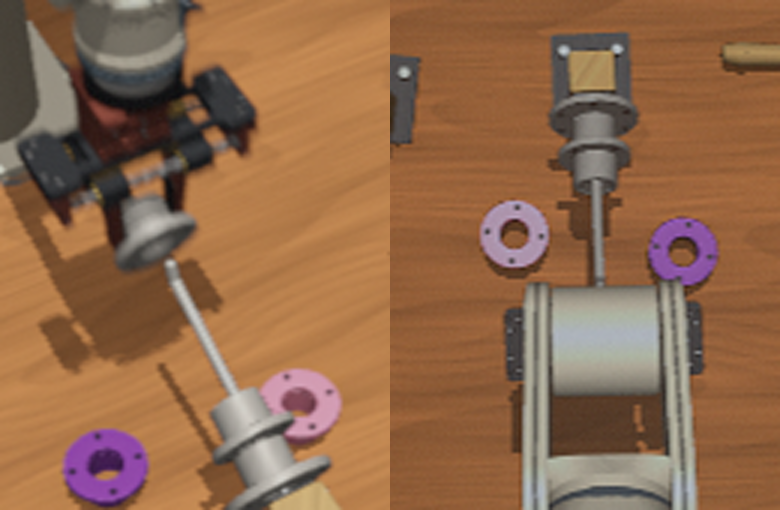

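Lifted and off the rod cleanly (left view: plate in the fingers at (155,235), hook tip clear at (170,265)). Now I'll plan the chain to hook b.

```bash
cat >> mv.py <<'E'
def chain(targets,start=None):
    p=start if start is not None else cur()
    for t in targets:
        go([t],p); p=t
def mid(a,b,f=.5):
    from scipy.spatial.transform import Slerp
    return a[0]*(1-f)+b[0]*f, Slerp([0,1],R.concatenate([a[1],b[1]]))(f)
E
python3 - <<'E'
from mv import *
c=cur(); t=pick('b',-290,5,70,1); 
chain([mid(c,t),t,pick('b',-160,5,70,1),pick('b',-48,5,70,1),pick('b',-48,-14,70,1),pick('b',-48,70,70,1)])
E
```

```text
row [0.952, -0.077, -0.015, -0.0, 0.001, 0.084] n 3 q [ 0.34  0.15  2.05 -0.    0.95 -1.18]
row [0.945, -0.14, -0.015, -0.0, 0.001, 0.084] n 3 q [ 0.63  0.23  1.93  0.    0.98 -0.83]
row [0.0, 0.814, 0.296, 0.0, 0.0, 0.0] n 3 q [ 0.49  0.43  1.76 -0.    0.95 -0.97]
row [0.0, 0.702, 0.255, 0.0, 0.0, 0.0] n 2 q [ 0.4   0.59  1.58  0.    0.97 -1.06]
row [-0.0, -0.043, 0.119, 0.0, 0.0, 0.0] n 1 q [ 0.4   0.61  1.6   0.    0.93 -1.05]
row [-0.0, 0.192, -0.526, 0.0, 0.0, 0.0] n 2 q [ 0.38  0.55  1.49  0.    1.1  -1.08]
```

{"op": "jog_arm", "data": {
  "series": [0.3,-0.03,-0.005,0,0,0.03,0.6,-0.05,-0.01,0,0,0.055,0.95,-0.077,-0.015,0,0,0.084,0.95,-0.077,-0.015,0,0,0.084]
}}

```text
time: 4.8
position: [408.0, 156.3, 212.3]
tool_rot: [3.139, -0.0, 1.526]
ft_force: [0.1, -0.9, -4.2]
gripper_width: 45.0
```

{"op": "jog_arm", "data": {
  "series": [0.3,-0.05,-0.005,0,0,0.03,0.65,-0.1,-0.01,0,0,0.06,0.945,-0.14,-0.015,0,0,0.084,0.945,-0.14,-0.015,0,0,0.084,0.945,-0.14,-0.015,0,0,0.084]
}}

```text
time: 5.42
position: [393.6, 295.1, 213.7]
tool_rot: [3.14, 0.002, 1.456]
ft_force: [-0.2, -0.4, -3.7]
gripper_width: 45.0
```

Run:
```python
from h import *
from mv import *
for n in('scene','top'): cv2.imwrite(f'pics/{n}3.png',capture(n))
cv2.imwrite('pics/v3.png',np.hstack([crop(cv2.imread('pics/scene3.png'),320,30,130,130,4),crop(cv2.imread('pics/top3.png'),200,160,70,130,4)]))
chain([pick('b',-290,5,70,1),pick('b',-160,5,70,1),pick('b',-48,5,70,1)])
```

```text
row [0.008, -0.034, -0.007, 0.002, 0.002, -0.001] n 1 q [ 0.63  0.23  1.93  0.    0.98 -0.83]
row [0.0, 0.814, 0.296, 0.0, 0.0, 0.0] n 3 q [ 0.49  0.43  1.76 -0.    0.95 -0.97]
row [0.0, 0.702, 0.255, 0.0, 0.0, 0.0] n 2 q [ 0.4   0.59  1.58 -0.    0.97 -1.06]
```

View pics/v3.png

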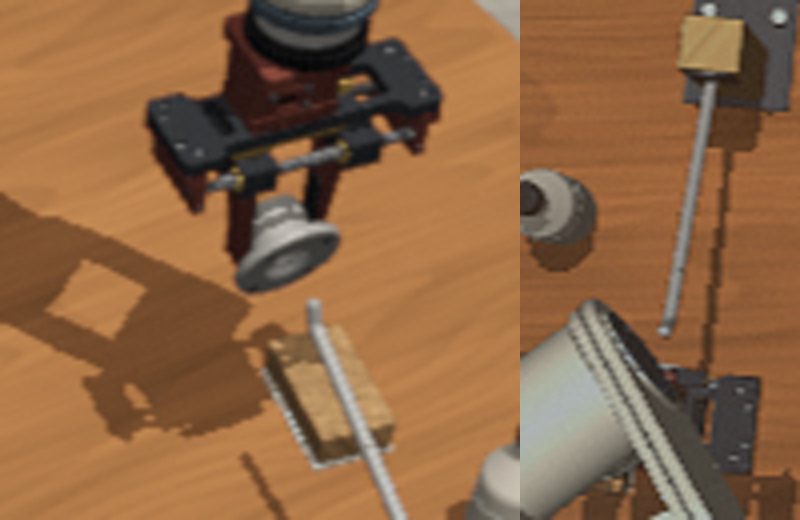

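The bore is in front of the tip (plate at (290,255), hook tip at (313,305) in the left view). I'll slide on.

{"op": "jog_arm", "data": {
  "series": [0.008,0.15,0.065,0,0,0,0.008,0.32,0.125,0,0,0,0.008,0.48,0.18,0,0,0,0.008,0.65,0.24,0,0,0,0.008,0.78,0.288,0,0,0]
}}

```text
time: 6.15
position: [511.6, 282.7, 170.6]
tool_rot: [3.14, 0.001, 1.455]
ft_force: [1.0, 0.4, -3.8]
gripper_width: 45.0
```

Run:
```python
from h import *
from mv import *
s=read_state();print(s['position'],s['ft_force'],s['wrist_torque'])
for n in('scene','top'): cv2.imwrite(f'pics/{n}4.png',capture(n))
chain([pick('b',-160,5,70,1),pick('b',-48,5,70,1)])
chain([pick('b',-48,5,70,1)])
```

```text
[511.57153501 282.71706361 170.64550852] [ 0.9532682   0.35156176 -3.83727141] [0.00404089 0.06545521 0.06448198]
row [-0.004, -0.011, -0.001, 0.002, 0.001, -0.002] n 1 q [ 0.49  0.43  1.76 -0.    0.95 -0.97]
row [0.0, 0.702, 0.255, 0.0, 0.0, 0.0] n 2 q [ 0.4   0.59  1.58 -0.    0.97 -1.06]
row [-0.003, 0.691, 0.256, 0.002, 0.001, -0.002] n 2 q [ 0.4   0.59  1.58 -0.    0.97 -1.06]
```

{"op": "jog_arm", "data": {
  "series": [0,0.2,0.075,0,0,0,0,0.45,0.165,0,0,0,0,0.69,0.254,0,0,0,0,0.67,0.31,0,0,0,0,0.654,0.354,0,0,0]
}}

```text
time: 6.88
position: [607.7, 272.0, 119.0]
tool_rot: [3.139, 0.001, 1.456]
ft_force: [-1.6, -9.1, 29.6]
gripper_width: 44.4
```

{"op": "jog_arm", "data": {
  "series": [0,0,0,0,0,0,0,0,0,0,0,0,0,0,0,0,0,0,0,0,0,0,0,0],
  "jaw": 1
}}

```text
time: 7.38
position: [607.5, 272.6, 118.5]
tool_rot: [3.139, 0.001, 1.456]
ft_force: [0.3, -0.3, 0.3]
gripper_width: 81.0
```

{"op": "jog_arm", "data": {
  "series": [0,0.1,-0.28,0,0,0,0,0.2,-0.6,0,0,0,-0.3,0.1,-0.9,0,0,0,-0.6,0,-1,0,0,0,-0.9,-0.1,-1,0,0,0]
}}

```text
time: 8.0
position: [577.2, 139.2, 270.4]
tool_rot: [3.136, -0.0, 1.456]
ft_force: [0.8, -0.2, -0.7]
gripper_width: 87.9
```

Run:
```python
from h import *
from mv import *
for n in('scene','top'): cv2.imwrite(f'pics/{n}5.png',capture(n))
cv2.imwrite('pics/v5.png',np.hstack([crop(cv2.imread('pics/scene5.png'),290,80,180,180,3),crop(cv2.imread('pics/top5.png'),200,130,60,180,3)]))
c=cur();print(c[0])
g=pick('a',-91,70,70,1)
chain([mid(c,g),g,pick('a',-91,-12,70,1)])
```

```text
[575.20187684 136.97005875 268.9376802 ]
row [-0.392, 0.17, 0.204, 0.001, 0.001, -0.088] n 2 q [ 0.11  0.37  1.68 -0.    1.1  -1.41]
row [-0.403, 0.143, 0.204, 0.001, 0.001, -0.088] n 2 q [ 0.    0.42  1.67  0.    1.05 -1.59]
row [0.0, -0.187, 0.514, 0.0, 0.0, 0.0] n 2 q [ 0.    0.48  1.78 -0.    0.87 -1.59]
```

View pics/v5.png

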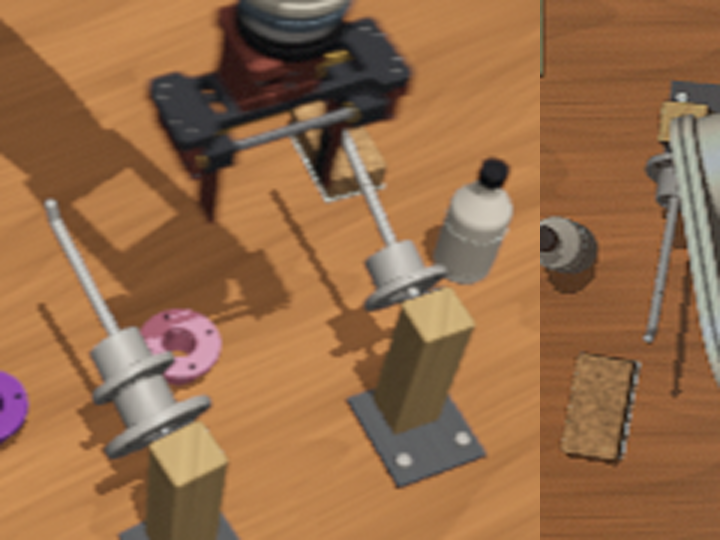

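{"op": "jog_arm", "data": {
  "series": [-0.3,0.13,0.1,0,0,-0.06,-0.6,0.25,0.25,0,0,-0.12,-0.784,0.34,0.408,0,0,-0.176,-0.784,0.34,0.408,0,0,-0.176,-0.784,0.34,0.408,0,0,-0.176]
}}

```text
time: 8.72
position: [614.6, 18.3, 207.6]
tool_rot: [3.14, 0.001, 1.594]
ft_force: [0.4, -0.0, 0.7]
gripper_width: 87.9
```

{"op": "jog_arm", "data": {
  "series": [0,-0.06,0.17,0,0,0,0,-0.12,0.34,0,0,0,0,-0.187,0.514,0,0,0,0,-0.187,0.514,0,0,0]
}}

```text
time: 9.22
position: [585.0, 18.1, 129.5]
tool_rot: [-3.141, 0.001, 1.595]
ft_force: [0.8, -0.0, 0.8]
gripper_width: 88.0
```

Run:
```python
from h import *
from mv import *
chain([pick('a',-91,-12,70,1)])
```

```text
row [-0.031, -0.007, -0.009, -0.001, 0.001, 0.006] n 1 q [ 0.    0.48  1.78 -0.    0.87 -1.59]
```

{"op": "jog_arm", "data": {
  "series": [-0.031,-0.007,-0.007,0,0,0.006,-0.031,-0.007,-0.007,0,0,0.006]
}}

```text
time: 9.48
position: [586.9, 12.1, 132.9]
tool_rot: [3.137, 0.001, 1.589]
ft_force: [0.9, -1.4, -0.4]
gripper_width: 87.9
```

{"op": "jog_arm", "data": {
  "series": [0,0,0,0,0,0,0,0,0,0,0,0,0,0,0,0,0,0,0,0,0,0,0,0,0,0,0,0,0,0],
  "jaw": 0
}}

```text
time: 10.1
position: [585.4, 12.1, 131.1]
tool_rot: [3.14, 0.001, 1.589]
ft_force: [0.5, 1.1, -1.8]
gripper_width: 44.7
```

{"op": "jog_arm", "data": {
  "series": [0,0.035,-0.1,0,0,0,0,0.035,-0.1,0,0,0,0,-0.16,-0.172,0,0,0,0,-0.4,-0.259,0,0,0,0,-0.65,-0.35,0,0,0]
}}

```text
time: 10.72
position: [486.6, 10.2, 183.7]
tool_rot: [3.14, 0.001, 1.589]
ft_force: [0.2, -0.2, -3.4]
gripper_width: 44.8
```

{"op": "jog_arm", "data": {
  "series": [0,-0.2,-0.073,0,0,0,0,-0.4,-0.146,0,0,0,0,-0.58,-0.211,0,0,0,0,-0.58,-0.211,0,0,0]
}}

```text
time: 11.22
position: [399.3, 8.6, 215.6]
tool_rot: [3.14, 0.001, 1.589]
ft_force: [0.7, -0.9, -3.8]
gripper_width: 44.8
```

Run:
```python
from h import *
from mv import *
s=read_state();print(s['position'],s['ft_force'],s['gripper_width'])
for n in('scene','top'): cv2.imwrite(f'pics/{n}6.png',capture(n))
c=cur(); t=pick('b',-290,5,70,1)
chain([mid(c,t),t,pick('b',-200,5,70,1),pick('b',-93,5,70,1)])
```

```text
[399.31659562   8.61875875 215.57884863] [ 0.6506631  -0.88663302 -3.84538892] 44.75862778023405
row [0.96, -0.024, 0.001, 0.002, 0.001, 0.085] n 3 q [ 0.34  0.13  2.06 -0.    0.95 -1.18]
row [0.956, -0.088, 0.001, 0.002, 0.001, 0.085] n 3 q [ 0.63  0.23  1.93  0.    0.98 -0.83]
row [0.0, 0.564, 0.205, 0.0, 0.0, 0.0] n 2 q [ 0.52  0.37  1.82  0.    0.95 -0.93]
row [0.0, 0.67, 0.244, 0.0, 0.0, 0.0] n 2 q [ 0.43  0.53  1.66  0.    0.96 -1.03]
```

{"op": "jog_arm", "data": {
  "series": [0.3,-0.01,0,0,0,0.03,0.6,-0.015,0,0,0,0.055,0.96,-0.024,0,0,0,0.085,0.96,-0.024,0,0,0,0.085,0.96,-0.024,0,0,0,0.085]
}}

```text
time: 11.95
position: [394.8, 152.7, 214.5]
tool_rot: [3.14, 0.001, 1.524]
ft_force: [-0.2, -0.0, -4.9]
gripper_width: 45.2
```

{"op": "jog_arm", "data": {
  "series": [0.3,-0.03,0,0,0,0.03,0.65,-0.06,0,0,0,0.06,0.956,-0.088,0,0,0,0.085,0.956,-0.088,0,0,0,0.085,0.956,-0.088,0,0,0,0.085]
}}

```text
time: 12.58
position: [388.4, 295.1, 214.3]
tool_rot: [3.141, 0.002, 1.455]
ft_force: [0.6, 0.5, -5.6]
gripper_width: 44.7
```

Run:
```python
from mv import *
chain([pick('b',-290,5,70,1)]); go([pick('b',-200,5,70,1)])
```

```text
row [0.008, 0.002, -0.004, 0.001, 0.003, -0.001] n 1 q [ 0.63  0.23  1.93  0.    0.98 -0.83]
row [0.009, 0.566, 0.202, 0.001, 0.003, -0.001] n 2 q [ 0.52  0.37  1.82 -0.    0.95 -0.93]
```

{"op": "jog_arm", "data": {
  "series": [0.008,0.14,0.05,0,0,0,0.008,0.28,0.1,0,0,0,0.008,0.42,0.15,0,0,0,0.008,0.566,0.202,0,0,0]
}}

```text
time: 13.08
position: [474.7, 287.2, 183.8]
tool_rot: [3.14, 0.001, 1.455]
ft_force: [-0.1, 0.3, -3.6]
gripper_width: 44.7
```

{"op": "jog_arm", "data": {
  "series": [0,0.3,0.11,0,0,0,0,0.5,0.182,0,0,0,0,0.67,0.244,0,0,0,0,0.65,0.3,0,0,0,0,0.637,0.334,0,0,0]
}}

```text
time: 13.7
position: [566.8, 276.3, 133.3]
tool_rot: [-3.141, 0.002, 1.456]
ft_force: [-0.2, -1.4, -5.1]
gripper_width: 44.8
```

{"op": "jog_arm", "data": {
  "series": [0,0,0,0,0,0,0,0,0,0,0,0,0,0,0,0,0,0,0,0,0,0,0,0],
  "jaw": 1
}}

```text
time: 14.2
position: [568.1, 277.1, 135.3]
tool_rot: [3.139, 0.0, 1.456]
ft_force: [-0.4, -0.6, 0.4]
gripper_width: 81.5
```

{"op": "jog_arm", "data": {
  "series": [0,0.1,-0.28,0,0,0,0,0.2,-0.6,0,0,0,-0.3,0.1,-0.9,0,0,0,-0.6,0,-1,0,0,0,-0.9,-0.1,-1,0,0,0]
}}

```text
time: 14.82
position: [537.5, 143.7, 287.0]
tool_rot: [3.136, -0.001, 1.456]
ft_force: [0.3, -0.7, 0.2]
gripper_width: 88.1
```

Run:
```python
from sil import *
from mv import *
for n in('scene','top'): cv2.imwrite(f'pics/{n}7.png',capture(n))
cv2.imwrite('pics/v7.png',np.hstack([crop(cv2.imread('pics/scene7.png'),290,80,180,180,3),crop(cv2.imread('pics/top7.png'),200,130,60,180,3)]))
g=pick('a',-47,80,70,1)
go([g]); chain([g,pick('a',-47,-12,70,1)])
```

```text
row [-0.744, 0.901, 0.558, 0.002, 0.002, -0.175] n 4 q [ 0.    0.49  1.57 -0.    1.08 -1.59]
row [-0.744, 0.901, 0.558, 0.002, 0.002, -0.175] n 4 q [ 0.    0.49  1.57 -0.    1.08 -1.59]
row [0.0, -0.21, 0.576, 0.0, 0.0, 0.0] n 2 q [ 0.    0.56  1.7   0.    0.89 -1.59]
```

View pics/v7.png

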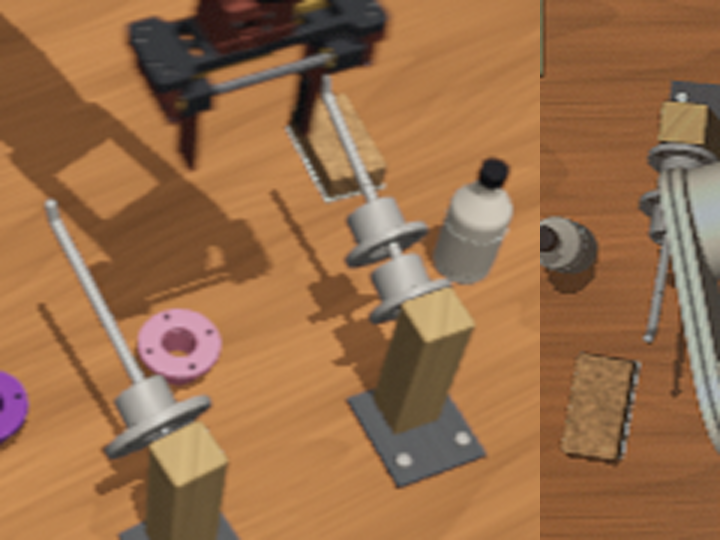

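{"op": "jog_arm", "data": {
  "series": [-0.2,0.23,0.1,0,0,-0.045,-0.4,0.5,0.2,0,0,-0.09,-0.6,0.75,0.4,0,0,-0.14,-0.744,0.901,0.558,0,0,-0.175,-0.744,0.901,0.558,0,0,-0.175]
}}

```text
time: 15.55
position: [658.9, 17.2, 198.7]
tool_rot: [-3.14, 0.001, 1.591]
ft_force: [-0.7, 1.1, -0.4]
gripper_width: 87.5
```

Run:
```python
from sil import *
from mv import *
im={n:cv2.imread(f'pics/{n}7.png') for n in('scene','top')}
x,f,ms,ob=fit(im,'a','L',[-15],{'scene':(300,143,60,92)}); print(x,f)
chain([pick('a',-47,80,70,1),pick('a',-47,-12,70,1)]); go([pick('a',-47,-12,70,1)])
```

```text
[ -0.32346207   1.15396573   0.01931917 -15.49201873] 0.18792807568257697
row [-0.015, -0.015, -0.023, -0.002, 0.001, 0.0] n 1 q [ 0.    0.49  1.57 -0.    1.08 -1.59]
row [0.0, -0.21, 0.576, 0.0, 0.0, 0.0] n 2 q [ 0.    0.56  1.7  -0.    0.89 -1.59]
row [-0.015, -0.223, 0.553, -0.002, 0.001, 0.0] n 2 q [ 0.    0.56  1.7  -0.    0.89 -1.59]
```

{"op": "jog_arm", "data": {
  "series": [-0.01,-0.07,0.18,0,0,0,-0.012,-0.15,0.37,0,0,0,-0.012,-0.22,0.553,0,0,0,-0.012,-0.22,0.553,0,0,0]
}}

```text
time: 16.05
position: [624.1, 16.9, 117.4]
tool_rot: [-3.14, 0.001, 1.594]
ft_force: [-0.1, 0.9, 0.7]
gripper_width: 87.6
```

{"op": "jog_arm", "data": {
  "series": [0,0,0,0,0,0,0,0,0,0,0,0,0,0,0,0,0,0,0,0,0,0,0,0,0,0,0,0,0,0],
  "jaw": 0
}}

```text
time: 16.68
position: [626.3, 15.4, 118.6]
tool_rot: [3.139, 0.001, 1.593]
ft_force: [-0.6, -1.3, 0.5]
gripper_width: 44.6
```

Run:
```python
from mv import *
print(read_state()['ft_force'],read_state()['gripper_width'])
o,M=hook('a'); x,Rt=cur(); np.save('gripL.npy',np.r_[x,Rt.as_rotvec()]); print('grasp in hook',M.T@(x-19*Rt.apply([0,0,1])-o)); chain([pick('a',-47,-12,70,1),pick('a',-47,5,70,1)])
```

```text
[-0.5985869  -1.28637941  0.45064292] 44.64265487833226
grasp in hook [-47.10592124   1.18477176  -9.0797655 ]
row [-0.008, -0.006, 0.019, 0.003, 0.001, 0.003] n 1 q [ 0.    0.56  1.7  -0.    0.89 -1.59]
row [-0.0, 0.039, -0.106, 0.0, 0.0, 0.0] n 1 q [ 0.    0.54  1.67  0.    0.93 -1.59]
```

{"op": "jog_arm", "data": {
  "series": [0,0.035,-0.1,0,0,0,0,0.035,-0.1,0,0,0,0,-0.16,-0.172,0,0,0,0,-0.4,-0.259,0,0,0,0,-0.65,-0.35,0,0,0]
}}

```text
time: 17.3
position: [526.9, 13.4, 170.6]
tool_rot: [3.141, 0.001, 1.593]
ft_force: [0.3, -0.2, -4.7]
gripper_width: 44.8
```

{"op": "jog_arm", "data": {
  "series": [0,-0.25,-0.091,0,0,0,0,-0.5,-0.182,0,0,0,0,-0.75,-0.273,0,0,0,0,-0.95,-0.346,0,0,0,0,-0.95,-0.346,0,0,0]
}}

```text
time: 17.92
position: [383.9, 10.3, 222.8]
tool_rot: [3.14, 0.001, 1.593]
ft_force: [1.1, 0.0, -5.7]
gripper_width: 44.3
```

```bash
cat > bl.py <<'E'
from h import *
def blank(img,n):
    "fit blank by yellow-ish wood mask near it; returns mask outline ellipse centre px of top rim region"
    hsv=cv2.cvtColor(img,cv2.COLOR_BGR2HSV); return hsv
E
python3 - <<'E'
from h import *
from mv import *
s=read_state();print(s['position'],s['ft_force'],s['wrist_torque'],s['gripper_width'])
for n in('scene','top'): cv2.imwrite(f'pics/{n}8.png',capture(n))
a=cv2.imread('pics/scene8.png');b=cv2.imread('pics/top8.png')
cv2.imwrite('pics/v8.png',np.hstack([crop(a,150,60,200,220,2),cv2.resize(crop(b,385,195,85,85,4),(374,440))]))
hsv=cv2.cvtColor(b,cv2.COLOR_BGR2HSV)
print('wood bench',hsv[300,450],'blank',hsv[215,425],hsv[255,425],hsv[236,425])
hs=cv2.cvtColor(a,cv2.COLOR_BGR2HSV); print(hs[300,100],hs[212,200],hs[235,175],hs[235,200],hs[260,200])
E
```

```text
[383.89547112  10.27299443 222.8267037 ] [ 1.12770552  0.01852    -5.66045631] [0.04569826 0.12691566 0.04091046] 44.31557775394214
wood bench [ 13 161 154] blank [ 18 120 170] [ 18 117 163] [ 18 121 169]
[ 14 151 177] [ 18 111 198] [ 19 109 204] [ 19 105 199] [ 19 108 191]
```

View pics/v8.png

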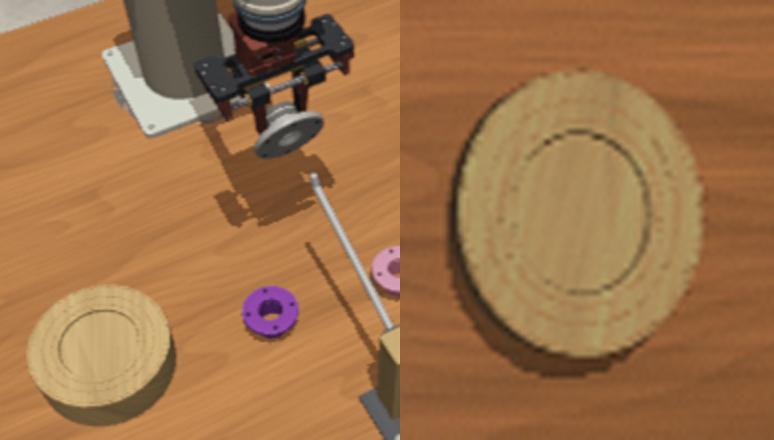

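The large plate is off and held. The blank is at about (200,233) in scene and (425,237) in top. I'll measure it by silhouette.

```bash
cat > bl.py <<'E'
from sil import *
W={'scene':(155,190,90,90),'top':(388,198,76,76)}
def fitblank(tag,wins=W,g=(462,-303),K=4):
    r={}
    obs={}
    for n,w in wins.items():
        im=cv2.imread(f'pics/{n}{tag}.png'); c=cv2.cvtColor(crop(im,*w,K),cv2.COLOR_BGR2HSV)
        m=((c[...,0]>=16)&(c[...,0]<30)&(c[...,1]<142)&(c[...,2]>60)).astype(np.uint8)*255
        m=cv2.morphologyEx(cv2.morphologyEx(m,cv2.MORPH_CLOSE,np.ones((13,13))),cv2.MORPH_OPEN,np.ones((13,13))); obs[n]=m
    def mk(n,p): return solid(n,np.array([p[0],p[1],0]),np.array([0,0,1.]),0,0,[(90,0,60)],K,*wins[n][:2],obs[n].shape)
    def go1(ns):
        cost=lambda p:sum(np.abs(mk(n,p).astype(float)-obs[n]).sum()/obs[n].sum() for n in ns)
        return minimize(cost,g,method='Nelder-Mead',options=dict(initial_simplex=np.array([g,(g[0]+15,g[1]),(g[0],g[1]+15)]),xatol=.05,fatol=1e-5))
    for ns in (('scene',),('top',),('scene','top')):
        s=go1(ns); print(tag,ns,s.x.round(1),round(s.fun,3))
    return s.x,obs,mk
E
python3 - <<'E'
from bl import *
fitblank(0); x,obs,mk=fitblank(8)
cv2.imwrite('pics/o8.png',np.hstack([cv2.resize(cv2.merge([obs[n],mk(n,x),obs[n]*0]),(300,300)) for n in obs]))
E
```

```text
0 ('scene',) [ 464.2 -299.1] 0.033
0 ('top',) [ 464.3 -301.6] 0.047
0 ('scene', 'top') [ 464.3 -300.5] 0.085
8 ('scene',) [ 464.1 -299.1] 0.032
8 ('top',) [ 464.3 -301.4] 0.049
8 ('scene', 'top') [ 464.1 -300.3] 0.086
```

View pics/o8.png

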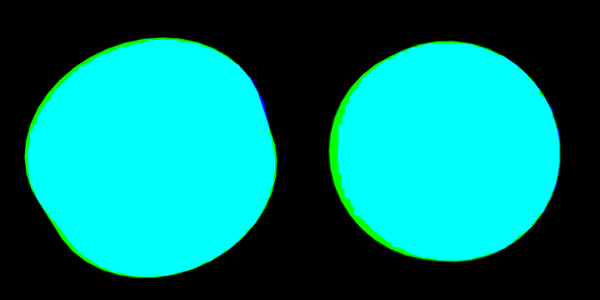

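```bash
cat > pl.py <<'E'
from mv import *
def target(c,dz,phi,off=2.9,h=31.6):
    u=np.array([np.cos(phi),np.sin(phi),0])
    return place(np.array([c[0],c[1],54.])+off*u,h+dz,70,1,phi)
E
python3 - <<'E'
from pl import *
c=cur(); phi=np.radians(330)
w1=(c[0]+np.array([0,-150,80.]),c[1])
f=target((464.2,-299.8),110,phi)
chain([w1,mid(w1,f,.33),mid(w1,f,.67),f,target((464.2,-299.8),30,phi),target((464.2,-299.8),0,phi)])
print(f[0],f[1].as_euler('xyz'))
E
```

```text
row [-1.0, -0.021, -0.532, 0.0, 0.0, 0.0] n 3 q [-0.38 -0.01  1.99  0.    1.16 -1.97]
row [-0.339, 0.134, 0.251, 0.501, 0.14, 0.2] n 3 q [-0.43  0.32  1.74 -0.04  1.48 -1.86]
row [-0.338, 0.273, 0.138, 0.517, 0.144, 0.206] n 3 q [-0.5   0.66  1.46 -0.06  1.84 -1.75]
row [-0.285, 0.337, -0.026, 0.501, 0.14, 0.2] n 3 q [-0.57  0.98  1.18 -0.06  2.21 -1.62]
row [0.0, 0.501, 0.182, 0.0, 0.0, 0.0] n 2 q [-0.57  1.08  1.16 -0.05  2.12 -1.61]
row [0.0, 0.188, 0.068, 0.0, 0.0, 0.0] n 1 q [-0.57  1.12  1.15 -0.05  2.09 -1.61]
[ 451.24931773 -292.3229201   189.10161728] [-1.91986218  0.          1.04719755]
```

{"op": "jog_arm", "data": {
  "series": [-0.33,-0.01,-0.2,0,0,0,-0.67,-0.015,-0.4,0,0,0,-1,-0.021,-0.532,0,0,0,-1,-0.021,-0.532,0,0,0]
}}

```text
time: 18.52
position: [387.8, -143.2, 303.8]
tool_rot: [3.136, 0.003, 1.589]
ft_force: [0.6, 0.7, -6.2]
gripper_width: 44.5
```

{"op": "jog_arm", "data": {
  "series": [-0.11,0.045,0.085,0.17,0.045,0.065,-0.22,0.09,0.17,0.33,0.09,0.13,-0.339,0.134,0.251,0.5,0.14,0.2,-0.339,0.134,0.251,0.5,0.14,0.2]
}}

```text
time: 19.02
position: [408.8, -190.6, 260.7]
tool_rot: [-2.737, -0.077, 1.418]
ft_force: [-0.1, 1.3, -6.6]
gripper_width: 44.3
```

{"op": "jog_arm", "data": {
  "series": [-0.11,0.09,0.045,0.17,0.045,0.065,-0.22,0.18,0.09,0.34,0.09,0.13,-0.338,0.273,0.138,0.517,0.144,0.206,-0.338,0.273,0.138,0.517,0.144,0.206]
}}

```text
time: 19.52
position: [429.6, -242.0, 221.1]
tool_rot: [-2.315, -0.077, 1.221]
ft_force: [-0.3, 0.2, -6.0]
gripper_width: 44.4
```

Run:
```python
from pl import *
from h import capture,cv2
s=read_state();print(s['position'],s['ft_force'],s['joint_pos'].round(2),s['gripper_width'])
for n in('scene','top'): cv2.imwrite(f'pics/{n}9.png',capture(n))
from bl import *
fitblank(9)
phi=np.radians(330)
chain([target((464.2,-299.8),110,phi),target((464.2,-299.8),30,phi),target((464.2,-299.8),0,phi)])
```

```text
[ 429.58329518 -242.02835407  221.10075103] [-0.27765234  0.16885505 -5.98130235] [-0.5   0.67  1.46 -0.06  1.84 -1.75] 44.39329373678118
9 ('scene',) [ 463.5 -300.1] 0.173
9 ('top',) [ 432.7 -331. ] 0.427
9 ('scene', 'top') [ 463.2 -302.4] 0.706
row [-0.288, 0.333, -0.033, 0.502, 0.141, 0.201] n 3 q [-0.57  0.98  1.18 -0.06  2.21 -1.62]
row [0.0, 0.501, 0.182, 0.0, 0.0, 0.0] n 2 q [-0.57  1.08  1.16 -0.05  2.12 -1.61]
row [0.0, 0.188, 0.068, 0.0, 0.0, 0.0] n 1 q [-0.57  1.12  1.15 -0.05  2.09 -1.61]
```

Occlusion by the arm explains the worse fits, and the scene view still agrees on the blank's place. I'll continue to a 30 mm hover and look.

{"op": "jog_arm", "data": {
  "series": [-0.1,0.11,-0.01,0.17,0.047,0.067,-0.19,0.22,-0.02,0.33,0.094,0.134,-0.288,0.333,-0.033,0.502,0.141,0.201,-0.288,0.333,-0.033,0.502,0.141,0.201]
}}

```text
time: 20.12
position: [450.3, -292.9, 187.0]
tool_rot: [-1.917, 0.001, 1.046]
ft_force: [-0.2, 0.2, -5.3]
gripper_width: 44.5
```

{"op": "jog_arm", "data": {
  "series": [0,0.2,0.073,0,0,0,0,0.4,0.146,0,0,0,0,0.501,0.182,0,0,0,0,0.501,0.182,0,0,0]
}}

```text
time: 20.62
position: [451.2, -292.6, 111.2]
tool_rot: [-1.921, 0.001, 1.047]
ft_force: [0.1, -0.1, -5.8]
gripper_width: 44.7
```

Run:
```python
from pl import *
from h import *
s=read_state();print(s['position'],s['tool_rot'],s['ft_force'],s['joint_pos'].round(2),s['gripper_width'])
for n in('scene','top'): cv2.imwrite(f'pics/{n}10.png',capture(n))
cv2.imwrite('pics/v10.png',np.hstack([crop(cv2.imread('pics/scene10.png'),140,150,110,130,4),cv2.resize(crop(cv2.imread('pics/top10.png'),340,150,130,180,3),(350,520))]))
phi=np.radians(330)
chain([target((464.2,-299.8),30,phi)])
go([target((464.2,-299.8),4,phi)])
```

```text
[ 451.24237282 -292.58192316  111.17079076] [-1.92099077e+00  6.46826797e-04  1.04745312e+00] [ 0.14018547 -0.09363157 -5.83918039] [-0.57  1.08  1.16 -0.05  2.12 -1.61] 44.74416141673994
row [0.003, 0.015, 0.011, 0.002, 0.0, -0.001] n 1 q [-0.57  1.08  1.16 -0.05  2.12 -1.61]
row [0.004, 0.178, 0.07, 0.002, 0.0, -0.001] n 1 q [-0.57  1.12  1.15 -0.05  2.1  -1.61]
```

View pics/v10.png

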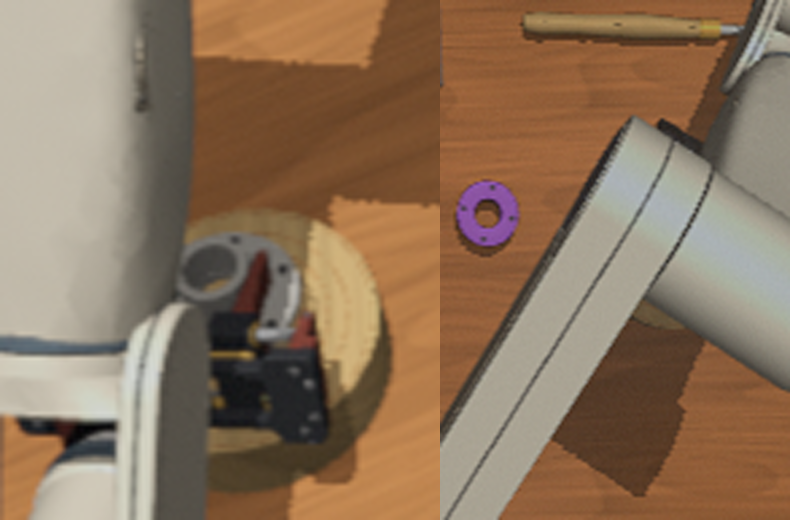

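{"op": "jog_arm", "data": {
  "series": [0.004,0.08,0.035,0,0,0,0.004,0.12,0.05,0,0,0,0.004,0.155,0.06,0,0,0,0.004,0.178,0.07,0,0,0,0.004,0.178,0.07,0,0,0]
}}

```text
time: 21.35
position: [450.3, -292.1, 80.7]
tool_rot: [-1.918, 0.001, 1.046]
ft_force: [0.3, 0.0, -5.5]
gripper_width: 44.7
```

Run:
```python
from pl import *
s=read_state();print(s['position'],s['ft_force'],s['wrist_torque'])
phi=np.radians(330)
chain([target((464.2,-299.8),4,phi)]);go([target((464.2,-299.8),0,phi)])
```

```text
[ 450.32365992 -292.0812016    80.67591659] [ 2.73873196e-01  5.18382282e-03 -5.52285730e+00] [-0.68749024 -1.07481561 -0.0225284 ]
row [0.002, -0.013, -0.011, -0.002, -0.001, -0.002] n 1 q [-0.57  1.12  1.15 -0.05  2.1  -1.61]
row [0.002, 0.012, -0.002, -0.002, -0.001, -0.002] n 1 q [-0.57  1.12  1.15 -0.05  2.09 -1.61]
```

There is no contact force at 1.6 mm above the floor, so the flange is inside the recess. I'll finish lowering.

{"op": "jog_arm", "data": {
  "series": [0,0.006,0.002,0,0,0,0,0.012,0.004,0,0,0,0,0.012,0.004,0,0,0]
}}

```text
time: 21.72
position: [450.5, -292.2, 79.3]
tool_rot: [-1.919, 0.001, 1.046]
ft_force: [-0.4, -0.5, -5.4]
gripper_width: 44.7
```

Run:
```python
from pl import *
s=read_state();print(s['position'],s['tool_rot'],s['ft_force'],s['wrist_torque'])
c=cur(); b=c[1].apply([0,0,-1]); print('back dir',b, 'retreat 100 in tool z: wrist pose q',ik(c[0]+100*b,c[1],s['joint_pos']))
```

```text
[ 450.54081046 -292.20025265   79.26451429] [-1.91876540e+00  1.05349861e-03  1.04636150e+00] [-0.43941374 -0.52021202 -5.39549116] [-0.65015967 -1.10791339  0.0412509 ]
back dir [ 0.81390868 -0.47040311  0.34098912] retreat 100 in tool z: wrist pose q [-0.56684242  1.21041733  0.83875146 -0.05465246  2.31421315 -1.62128352]
```

{"op": "jog_arm", "data": {
  "series": [0,0.006,0.002,0,0,0,0,0.006,0.002,0,0,0]
}}

```text
time: 21.98
position: [450.5, -292.2, 78.2]
tool_rot: [-1.919, 0.001, 1.046]
ft_force: [0.6, 0.3, -5.3]
gripper_width: 44.9
```

{"op": "jog_arm", "data": {
  "series": [0,0,0,0,0,0,0,0,0,0,0,0,0,0,0,0,0,0,0,0,0,0,0,0,0,0,0,0,0,0],
  "jaw": 1
}}

```text
time: 22.6
position: [450.5, -292.2, 78.4]
tool_rot: [-1.919, 0.001, 1.046]
ft_force: [-0.0, 1.0, -0.1]
gripper_width: 87.3
```

{"op": "jog_arm", "data": {
  "series": [0,0,-0.15,0,0,0,0,0,-0.35,0,0,0,0,-0.1,-0.6,0,0,0,0,-0.4,-0.7,0,0,0,0,-0.7,-0.8,0,0,0]
}}

```text
time: 23.22
position: [517.2, -330.6, 218.5]
tool_rot: [-1.917, 0.001, 1.046]
ft_force: [1.1, -0.3, 0.7]
gripper_width: 87.7
```

Run:
```python
from pl import *
from h import *
s=read_state();print(s['position'],s['tool_rot'],s['joint_pos'].round(2),s['ft_force'])
# next: vertical tool near above hook b, staging
g=pick('b',-93,90,70,1); w=(np.array([430.,-150,330]),pick('a',-47,5,70,1)[1])
c=cur(); chain([mid(c,w,.33),mid(c,w,.67),w]); chain([g],w)
for n in('scene','top'): cv2.imwrite(f'pics/{n}11.png',capture(n))
```

```text
[ 517.21141923 -330.58040998  218.51107329] [-1.91734083e+00  1.00279965e-03  1.04633679e+00] [-0.57  1.06  0.92 -0.06  2.38 -1.63] [ 1.09875909 -0.30289222  0.70465172]
row [0.248, -0.355, 0.26, -0.501, -0.139, -0.199] n 3 q [-0.5   0.73  1.26 -0.06  1.98 -1.75]
row [0.335, -0.389, 0.084, -0.516, -0.144, -0.205] n 3 q [-0.43  0.38  1.59 -0.04  1.58 -1.85]
row [0.381, -0.316, -0.102, -0.501, -0.139, -0.199] n 3 q [-0.36  0.04  1.87 -0.    1.23 -1.95]
row [2.789, 1.2, 0.684, 0.0, -0.0, 0.172] n 8 q [ 0.41  0.47  1.54 -0.    1.13 -1.05]
```

{"op": "jog_arm", "data": {
  "series": [0.08,-0.12,0.087,-0.167,-0.046,-0.066,0.165,-0.237,0.173,-0.33,-0.093,-0.132,0.248,-0.355,0.26,-0.5,-0.139,-0.199,0.248,-0.355,0.26,-0.5,-0.139,-0.199]
}}

```text
time: 23.82
position: [488.3, -269.7, 257.7]
tool_rot: [-2.323, -0.075, 1.222]
ft_force: [-0.1, -0.3, -0.2]
gripper_width: 87.9
```

{"op": "jog_arm", "data": {
  "series": [0.11,-0.13,0.028,-0.172,-0.048,-0.068,0.22,-0.26,0.056,-0.344,-0.096,-0.136,0.335,-0.389,0.084,-0.516,-0.144,-0.205,0.335,-0.389,0.084,-0.516,-0.144,-0.205]
}}

```text
time: 24.32
position: [458.0, -208.8, 293.8]
tool_rot: [-2.741, -0.075, 1.416]
ft_force: [0.1, 0.8, 0.2]
gripper_width: 87.9
```

{"op": "jog_arm", "data": {
  "series": [0.127,-0.105,-0.034,-0.167,-0.046,-0.066,0.254,-0.21,-0.068,-0.334,-0.092,-0.132,0.381,-0.316,-0.102,-0.5,-0.139,-0.199,0.381,-0.316,-0.102,-0.5,-0.139,-0.199]
}}

```text
time: 24.82
position: [429.2, -149.6, 329.4]
tool_rot: [-3.139, 0.0, 1.589]
ft_force: [0.5, -0.6, 0.1]
gripper_width: 88.2
```

{"op": "jog_arm", "data": {
  "series": [0.4,0.1,0,0,0,0,0.8,0.2,0,0,0,0,1,0.3,0,0,0,0,1,0.3,0,0,0,0]
}}

```text
time: 25.32
position: [474.0, 1.9, 327.6]
tool_rot: [-3.136, 0.0, 1.591]
ft_force: [-0.6, -0.4, -0.1]
gripper_width: 87.6
```

```bash
python3 - <<'E'
from pl import *
from h import *
s=read_state();print(s['position'],s['tool_rot'])
for n in('scene','top'): cv2.imwrite(f'pics/{n}12.png',capture(n))
a=cv2.imread('pics/scene12.png');b=cv2.imread('pics/top12.png')
cv2.imwrite('pics/v12.png',np.hstack([crop(a,155,190,90,90,4),crop(a,370,130,80,90,4),]))
cv2.imwrite('pics/v12.png',np.vstack([cv2.imread('pics/v12.png')[:300],np.hstack([crop(b,388,198,76,75,4),crop(b,225,165,94,75,4)])]))if 0 else None
cv2.imwrite('pics/v12.png',np.hstack([crop(a,155,190,90,90,4),crop(b,388,195,80,90,4)]))
# fit blank + large relative
from bl import *
for n,w in W.items():
    im=cv2.imread(f'pics/{n}12.png'); m=metal(crop(im,*w,4),70); m=cv2.morphologyEx(m,cv2.MORPH_OPEN,np.ones((5,5)))
    mk=lambda p:solid(n,np.array([p[0],p[1],54.]),np.array([0,0,1.]),0,0,SEG['L'],4,*w[:2],m.shape)
    cost=lambda p:np.abs(mk(p).astype(float)-m).sum()/max(m.sum(),1)
    r=minimize(cost,(464,-300),method='Nelder-Mead',options=dict(initial_simplex=np.array([(464,-300),(472,-300),(464,-292.)]),xatol=.05)); print(n,'large',r.x.round(1),round(r.fun,3))
E
sed -i 's/m=cv2.morphologyEx(cv2.morphologyEx(m,cv2.MORPH_CLOSE,np.ones((13,13))),cv2.MORPH_OPEN,np.ones((13,13)))/hh=cv2.findContours(m,0,2)[0]; hh=max(hh,key=cv2.contourArea); m=cv2.drawContours(m*0,[cv2.convexHull(hh)],-1,255,-1)/' bl.py
python3 -c "
from bl import *
fitblank(12)"
```

```text
[473.99243584   1.88977014 327.64152283] [-3.13603201e+00  4.71588492e-04  1.59142200e+00]
scene large [ 463.6 -299.3] 0.067
top large [ 463.1 -301.8] 0.165
12 ('scene',) [ 464.6 -299.2] 0.025
12 ('top',) [ 464.1 -301.8] 0.036
12 ('scene', 'top') [ 464.2 -300.7] 0.069
```

View pics/v12.png

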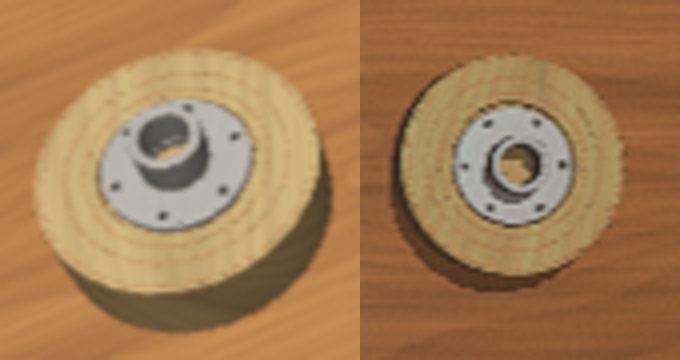

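The large plate lies flush in the recess, hub up (left view (165,165)), and the fits agree within about 1 mm. Now I'll locate the small plates on hook b.

Run:
```python
from sil import *
from mv import *
im={n:cv2.imread(f'pics/{n}12.png') for n in('scene','top')}
for wins in ({'scene':(387,105,51,83)},{'top':(228,172,30,75)},{'scene':(387,105,51,83),'top':(228,172,30,75)}):
  for st in ([-20,-65],[-8,-60]):
    x,f,ms,ob=fit(im,'b','SS',st,wins); print(list(wins),x.round(2),round(f,3))
```

```text
['scene'] [-5.600e-01  1.170e+00 -6.000e-02 -7.110e+00 -6.278e+01] 0.298
['scene'] [ -0.55   2.23   2.11  -7.23 -63.91] 0.294
['top'] [ 11.12  -5.61  -2.79 -25.   -76.12] 0.259
['top'] [  8.56  -5.86  -4.05 -23.14 -73.02] 0.264
['scene', 'top'] [  0.3   -0.59  -0.68  -8.01 -63.41] 0.595
['scene', 'top'] [ -0.32   0.77   0.79  -7.02 -62.49] 0.595
```

Run:
```python
from mv import *
c=cur(); g=pick('b',-92,80,70,1)
chain([mid(c,g),g,pick('b',-92,-11,70,1)])
```

```text
row [0.898, 0.44, 0.364, -0.003, 0.001, 0.085] n 3 q [ 0.23  0.26  1.74  0.    1.14 -1.3 ]
row [0.926, 0.378, 0.366, -0.003, 0.001, 0.085] n 3 q [ 0.41  0.48  1.56  0.    1.11 -1.05]
row [0.0, -0.207, 0.57, 0.0, 0.0, 0.0] n 2 q [ 0.43  0.54  1.67  0.    0.93 -1.02]
```

{"op": "jog_arm", "data": {
  "series": [0.3,0.15,0.1,0,0,0.03,0.6,0.3,0.2,0,0,0.06,0.898,0.44,0.364,0,0,0.085,0.898,0.44,0.364,0,0,0.085]
}}

```text
time: 25.92
position: [535.8, 137.3, 271.7]
tool_rot: [-3.136, 0.002, 1.524]
ft_force: [-0.7, -0.4, 0.1]
gripper_width: 87.9
```

{"op": "jog_arm", "data": {
  "series": [0.3,0.13,0.05,0,0,0.03,0.62,0.25,0.2,0,0,0.06,0.926,0.378,0.366,0,0,0.085,0.926,0.378,0.366,0,0,0.085,0.926,0.378,0.366,0,0,0.085]
}}

```text
time: 26.55
position: [599.0, 270.8, 219.5]
tool_rot: [-3.14, 0.002, 1.455]
ft_force: [-0.1, 1.0, 0.3]
gripper_width: 88.1
```

Run:
```python
from mv import *
print(read_state()['position'])
go([pick('b',-92,80,70,1),pick('b',-92,-11,70,1)])
```

```text
[599.01049983 270.84556022 219.53624224]
row [0.008, 0.0, 0.013, -0.002, 0.002, -0.001] n 1 q [ 0.41  0.48  1.56 -0.    1.11 -1.05]
row [0.009, -0.206, 0.583, -0.002, 0.002, -0.001] n 2 q [ 0.43  0.54  1.67 -0.    0.93 -1.02]
```

{"op": "jog_arm", "data": {
  "series": [0.008,-0.07,0.19,0,0,0,0.008,-0.14,0.39,0,0,0,0.008,-0.206,0.58,0,0,0,0.008,-0.206,0.58,0,0,0]
}}

```text
time: 27.05
position: [566.8, 275.3, 132.0]
tool_rot: [-3.138, 0.002, 1.455]
ft_force: [-0.0, 0.6, 0.5]
gripper_width: 87.8
```

{"op": "jog_arm", "data": {
  "series": [0,0,0,0,0,0,0,0,0,0,0,0,0,0,0,0,0,0,0,0,0,0,0,0,0,0,0,0,0,0],
  "jaw": 0
}}

```text
time: 27.68
position: [568.3, 277.6, 132.6]
tool_rot: [-3.141, 0.001, 1.456]
ft_force: [-0.3, -0.9, 1.0]
gripper_width: 44.3
```

{"op": "jog_arm", "data": {
  "series": [0,0.035,-0.1,0,0,0,0,0.035,-0.1,0,0,0,0,-0.16,-0.172,0,0,0,0,-0.4,-0.259,0,0,0,0,-0.65,-0.35,0,0,0]
}}

```text
time: 28.3
position: [470.1, 288.7, 185.1]
tool_rot: [-3.14, 0.001, 1.456]
ft_force: [0.3, 0.7, -4.2]
gripper_width: 44.5
```

{"op": "jog_arm", "data": {
  "series": [0,-0.2,-0.073,0,0,0,0,-0.4,-0.146,0,0,0,0,-0.58,-0.211,0,0,0,0,-0.58,-0.211,0,0,0]
}}

```text
time: 28.8
position: [383.7, 298.9, 217.4]
tool_rot: [-3.141, -0.0, 1.458]
ft_force: [0.5, -0.7, -3.8]
gripper_width: 44.2
```

Run:
```python
from mv import *
print(read_state()['ft_force'])
c=cur(); t=pick('a',-290,5,70,1)
o,M=hook('b'); print(M.T@(c[0]-19*c[1].apply([0,0,1])-o))
chain([mid(c,t),t])
```

```text
[ 0.46440852 -0.65650498 -3.80460832]
[-296.02160336    1.92113026    5.52012514]
row [-0.95, 0.172, 0.008, -0.0, -0.0, -0.085] n 3 q [ 0.35  0.13  2.06  0.    0.95 -1.18]
row [-0.96, 0.109, 0.008, -0.0, -0.0, -0.085] n 3 q [-0.01  0.1   2.1  -0.    0.94 -1.6 ]
```

{"op": "jog_arm", "data": {
  "series": [-0.3,0.05,0,0,0,-0.03,-0.62,0.11,0.004,0,0,-0.055,-0.95,0.172,0.008,0,0,-0.085,-0.95,0.172,0.008,0,0,-0.085]
}}

```text
time: 29.3
position: [394.6, 151.4, 215.4]
tool_rot: [-3.14, 0.001, 1.519]
ft_force: [-0.4, 0.6, -4.1]
gripper_width: 44.4
```

{"op": "jog_arm", "data": {
  "series": [-0.3,0.03,0,0,0,-0.03,-0.65,0.07,0.004,0,0,-0.06,-0.96,0.109,0.008,0,0,-0.085,-0.96,0.109,0.008,0,0,-0.085,-0.96,0.109,0.008,0,0,-0.085]
}}

```text
time: 29.92
position: [404.2, 9.9, 214.4]
tool_rot: [-3.141, -0.0, 1.589]
ft_force: [-0.6, 0.4, -3.0]
gripper_width: 44.5
```

Run:
```python
from mv import *
c=cur(); print(c[0])
go([pick('a',-290,5,70,1),pick('a',-160,5,70,1)]); chain([pick('a',-48,5,70,1)],pick('a',-160,5,70,1))
```

```text
[404.21659636   9.91861905 214.4287691 ]
row [-0.001, -0.009, -0.003, -0.001, -0.0, -0.003] n 1 q [-0.01  0.1   2.1  -0.    0.94 -1.6 ]
row [0.001, 0.806, 0.293, -0.001, -0.0, -0.003] n 3 q [ 0.    0.35  1.89 -0.    0.9  -1.59]
row [-0.0, 0.702, 0.255, 0.0, 0.0, 0.0] n 2 q [ 0.    0.54  1.68  0.    0.93 -1.59]
```

{"op": "jog_arm", "data": {
  "series": [0,0.15,0.055,0,0,0,0,0.32,0.117,0,0,0,0,0.48,0.175,0,0,0,0,0.65,0.237,0,0,0,0,0.806,0.293,0,0,0]
}}

```text
time: 30.55
position: [525.6, 13.9, 169.8]
tool_rot: [-3.141, 0.0, 1.592]
ft_force: [-0.2, 0.2, -3.9]
gripper_width: 44.6
```

{"op": "jog_arm", "data": {
  "series": [0,0.25,0.091,0,0,0,0,0.48,0.175,0,0,0,0,0.702,0.255,0,0,0,0,0.69,0.3,0,0,0,0,0.67,0.343,0,0,0]
}}

```text
time: 31.18
position: [624.2, 15.3, 117.9]
tool_rot: [-3.139, 0.0, 1.591]
ft_force: [9.4, 2.8, 16.3]
gripper_width: 44.8
```

{"op": "jog_arm", "data": {
  "series": [0,0,0,0,0,0,0,0,0,0,0,0,0,0,0,0,0,0,0,0,0,0,0,0],
  "jaw": 1
}}

```text
time: 31.68
position: [625.2, 13.7, 119.4]
tool_rot: [-3.141, 0.0, 1.59]
ft_force: [-0.8, -0.4, 0.8]
gripper_width: 81.1
```

{"op": "jog_arm", "data": {
  "series": [0,0.1,-0.28,0,0,0,0,0.2,-0.6,0,0,0,0.3,0.15,-0.9,0,0,0,0.6,0,-1,0,0,0,0.9,-0.1,-1,0,0,0]
}}

```text
time: 32.3
position: [607.8, 149.7, 271.2]
tool_rot: [3.139, -0.001, 1.589]
ft_force: [-0.1, 0.1, -0.7]
gripper_width: 87.7
```

Run:
```python
from mv import *
from sil import *
for n in('scene','top'): cv2.imwrite(f'pics/{n}13.png',capture(n))
im={n:cv2.imread(f'pics/{n}13.png') for n in('scene','top')}
x,f,ms,ob=fit(im,'a','S',[-20],{'scene':(300,143,60,92)}); print('a',x.round(1),f)
x,f,ms,ob=fit(im,'b','S',[-7],{'scene':(404,130,34,58)}); print('b',x.round(1),f)
c=cur(); print(c[0]); g=pick('b',-35.5,80,70,1)
go([g]); chain([pick('b',-35.5,-11,70,1)],g)
```

```text
a [ -0.3   0.9  -0.2 -19.3] 0.17815851091013377
b [-0.5  1.9  1.1 -7.3] 0.3124318294350505
[606.20122152 152.03186381 269.66569603]
row [0.752, 0.322, 0.476, -0.0, -0.001, 0.175] n 3 q [ 0.37  0.56  1.46 -0.    1.12 -1.09]
row [-0.0, -0.207, 0.57, 0.0, 0.0, 0.0] n 2 q [ 0.39  0.62  1.57 -0.    0.95 -1.06]
```

{"op": "jog_arm", "data": {
  "series": [0.25,0.1,0.05,0,0,0.06,0.5,0.22,0.2,0,0,0.12,0.752,0.322,0.4,0,0,0.175,0.752,0.322,0.476,0,0,0.175,0.752,0.322,0.476,0,0,0.175]
}}

```text
time: 33.02
position: [653.0, 261.0, 196.0]
tool_rot: [-3.138, 0.002, 1.453]
ft_force: [0.4, -0.7, -0.1]
gripper_width: 87.9
```

Run:
```python
from mv import *
print(read_state()['position'])
go([pick('b',-35.5,80,70,1,1),pick('b',-35.5,-11,70,1,1)])
```

```text
[652.98846103 260.96905723 196.03532641]
row [0.039, -0.011, -0.015, -0.004, 0.003, -0.004] n 1 q [ 0.37  0.56  1.46 -0.    1.12 -1.08]
row [0.04, -0.217, 0.555, -0.004, 0.003, -0.004] n 2 q [ 0.39  0.63  1.57 -0.    0.95 -1.06]
```

{"op": "jog_arm", "data": {
  "series": [0.039,-0.07,0.18,0,0,0,0.039,-0.145,0.37,0,0,0,0.039,-0.217,0.555,0,0,0,0.039,-0.217,0.555,0,0,0]
}}

```text
time: 33.52
position: [620.6, 270.1, 113.5]
tool_rot: [-3.138, 0.002, 1.452]
ft_force: [-0.4, -0.2, 0.6]
gripper_width: 87.7
```

{"op": "jog_arm", "data": {
  "series": [0,0,0,0,0,0,0,0,0,0,0,0,0,0,0,0,0,0,0,0,0,0,0,0,0,0,0,0,0,0],
  "jaw": 0
}}

```text
time: 34.15
position: [621.9, 271.4, 114.4]
tool_rot: [-3.141, 0.001, 1.453]
ft_force: [-1.5, -0.4, 2.0]
gripper_width: 44.6
```

{"op": "jog_arm", "data": {
  "series": [0,0.035,-0.1,0,0,0,0,0.035,-0.1,0,0,0,0,-0.16,-0.172,0,0,0,0,-0.4,-0.259,0,0,0,0,-0.65,-0.35,0,0,0]
}}

```text
time: 34.78
position: [524.9, 283.4, 167.6]
tool_rot: [-3.142, -0.0, 1.452]
ft_force: [0.4, 0.5, -3.5]
gripper_width: 44.6
```

{"op": "jog_arm", "data": {
  "series": [0,-0.25,-0.091,0,0,0,0,-0.5,-0.182,0,0,0,0,-0.75,-0.273,0,0,0,0,-0.96,-0.35,0,0,0,0,-0.96,-0.35,0,0,0]
}}

```text
time: 35.4
position: [381.5, 300.8, 220.9]
tool_rot: [3.141, -0.001, 1.454]
ft_force: [1.1, 1.1, -4.8]
gripper_width: 44.5
```

Run:
```python
from mv import *
print(read_state()['ft_force'])
c=cur(); t=pick('a',-290,5,70,1)
o,M=hook('b'); print(M.T@(c[0]-19*c[1].apply([0,0,1])-o))
chain([mid(c,t),t])
```

```text
[ 1.12179087  1.05391522 -4.77486702]
[-299.47533499    3.55559166    7.94293286]
row [-0.955, 0.184, 0.019, 0.001, -0.001, -0.087] n 3 q [ 0.35  0.13  2.06  0.    0.95 -1.17]
row [-0.966, 0.118, 0.02, 0.001, -0.001, -0.087] n 3 q [-0.01  0.1   2.1  -0.    0.94 -1.6 ]
```

{"op": "jog_arm", "data": {
  "series": [-0.3,0.06,0,0,0,-0.03,-0.62,0.12,0.01,0,0,-0.055,-0.955,0.184,0.019,0,0,-0.087,-0.955,0.184,0.019,0,0,-0.087]
}}

```text
time: 35.9
position: [393.6, 152.0, 216.7]
tool_rot: [-3.141, 0.001, 1.516]
ft_force: [0.4, -0.0, -3.7]
gripper_width: 44.7
```

{"op": "jog_arm", "data": {
  "series": [-0.3,0.035,0,0,0,-0.03,-0.65,0.08,0.01,0,0,-0.06,-0.966,0.118,0.02,0,0,-0.087,-0.966,0.118,0.02,0,0,-0.087,-0.966,0.118,0.02,0,0,-0.087]
}}

```text
time: 36.52
position: [403.9, 9.5, 213.8]
tool_rot: [-3.141, -0.0, 1.588]
ft_force: [0.4, 1.5, -4.7]
gripper_width: 44.6
```

Run:
```python
from mv import *
c=cur(); print(c[0])
go([pick('a',-290,5,70,1),pick('a',-200,5,70,1)]); chain([pick('a',-96,5,70,1)],pick('a',-200,5,70,1))
```

```text
[403.94200522   9.48095848 213.79431964]
row [0.002, -0.007, -0.007, -0.0, -0.0, -0.004] n 1 q [-0.01  0.1   2.1  -0.    0.94 -1.6 ]
row [0.004, 0.557, 0.198, -0.0, -0.0, -0.004] n 2 q [-0.    0.28  1.96  0.    0.91 -1.59]
row [-0.0, 0.652, 0.237, 0.0, 0.0, 0.0] n 2 q [ 0.    0.46  1.77 -0.    0.91 -1.59]
```

{"op": "jog_arm", "data": {
  "series": [0.003,0.14,0.05,0,0,0,0.003,0.28,0.1,0,0,0,0.003,0.42,0.15,0,0,0,0.003,0.557,0.198,0,0,0]
}}

```text
time: 37.02
position: [487.8, 13.1, 183.5]
tool_rot: [-3.141, 0.0, 1.591]
ft_force: [-0.8, 0.6, -4.1]
gripper_width: 45.0
```

{"op": "jog_arm", "data": {
  "series": [0,0.25,0.091,0,0,0,0,0.46,0.167,0,0,0,0,0.652,0.237,0,0,0,0,0.63,0.29,0,0,0,0,0.62,0.322,0,0,0]
}}

```text
time: 37.65
position: [579.3, 14.4, 135.4]
tool_rot: [-3.141, -0.0, 1.591]
ft_force: [-5.4, 3.4, 24.4]
gripper_width: 44.6
```

{"op": "jog_arm", "data": {
  "series": [0,0,0,0,0,0,0,0,0,0,0,0,0,0,0,0,0,0,0,0,0,0,0,0],
  "jaw": 1
}}

```text
time: 38.15
position: [579.6, 12.9, 135.7]
tool_rot: [-3.141, 0.0, 1.589]
ft_force: [0.2, -0.0, -0.2]
gripper_width: 81.0
```

{"op": "jog_arm", "data": {
  "series": [0,0.1,-0.28,0,0,0,0,0.2,-0.6,0,0,0,0.3,0.1,-0.9,0,0,0,0.6,-0.2,-1,0,0,0,0.9,-0.5,-1,0,0,0]
}}

```text
time: 38.78
position: [506.5, 143.4, 287.0]
tool_rot: [3.139, -0.001, 1.588]
ft_force: [0.0, 0.3, -0.7]
gripper_width: 87.8
```

{"op": "jog_arm", "data": {
  "series": [0.3,-0.2,-0.1,0,0,0,0.6,-0.3,-0.2,0,0,0,0.9,-0.4,-0.2,0,0,0,0.9,-0.4,-0.2,0,0,0,0.9,-0.4,-0.2,0,0,0]
}}

```text
time: 39.4
position: [444.2, 275.7, 315.1]
tool_rot: [-3.14, 0.001, 1.59]
ft_force: [-0.2, 0.0, -1.2]
gripper_width: 88.0
```

Run:
```python
from bl import *
s=read_state();print(s['position'],s['ft_force'],s['qd'].round(3))
for n in('scene','top'): cv2.imwrite(f'pics/{n}14.png',capture(n))
im={n:cv2.imread(f'pics/{n}14.png') for n in('scene','top')}
x,f,ms,ob=fit(im,'a','SS',[-19,-68],{'scene':(300,143,60,92),'top':(313,171,31,75)}); print('a',x.round(1),f)
fitblank(14)
cv2.imwrite('pics/v14.png',np.vstack([im['scene'][30:330],im['top'][90:360]]))
```

```text
[444.24657065 275.70169716 315.14744203] [-0.22879528  0.0228783  -1.23544375] [-0.025 -0.     0.002  0.002 -0.001  0.002]
a [  0.4   0.5   0.6 -19.3 -70. ] 0.46577968320300905
14 ('scene',) [ 464.7 -299.3] 0.024
14 ('top',) [ 464.3 -302. ] 0.037
14 ('scene', 'top') [ 464.2 -300.7] 0.069
```

View pics/v14.png

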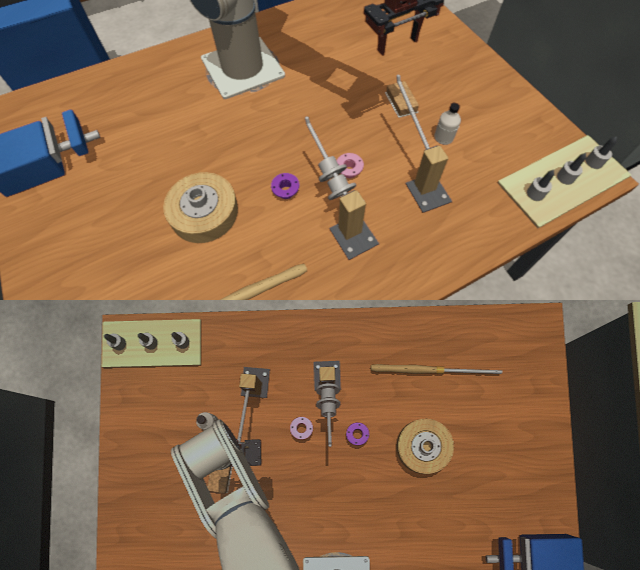

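The picture shows both small plates on hook a (scene (335,175)) and hook b empty (415,110). The large plate is in the blank (198,197), and the bystanders are unmoved. The gripper hangs free, so I'm handing in.

```bash
python3 -c "
from cell import *
print(sign_off())"
```

```text
the job is handed in; nothing more can be done
None
```

I handed the job in at about 39 s on the robot's clock; no verdict was reported. There were two small plates. I hung both over on hook b, set the large plate hub up in the blank's recess, and hung both back on hook a. Hook b is empty again.

Last checks:
- **Large plate:** an image fit, taken before the small plates went back, put its centre within about 1.5 mm of the blank's, with the flange flush in the recess. In the final picture it was still in place and the blank had not moved.
- **Small plates:** their flat faces are about 19 mm and 70 mm along hook a's rod.
- **Bystanders:** the bottle, gouge and sanding block looked unmoved in the final picture; I did not measure them.
- **Robot:** the gripper was open and well clear of everything.

Disagreements:
- **Camera fits:** the two cameras differed by up to 2.7 mm in the blank's y. The large plate's fit shifted the same way, so centring was judged within each picture.
- **Seating force:** lowering small plates onto the rods pressed with up to 30 N for a moment; the limits are 40 N for the arm or gripper's body and 120 N at the wrist.

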